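# Roll a handle blank into the drilling jig and hold it down

## Robot

A 6-joint arm with a two-finger parallel gripper is mounted at the origin on a cart in front of the work surface, level with it; the furniture and walls round the work are solid. World frame = base frame: x ahead of the robot, y to its left, z up, the work surface at z = 0. Lengths are in mm, angles in rad, forces in N, time in s.
With the tool pointing down it reaches from about 400 to 925 mm from the base axis. Payload 12.5 kg.
Tool frame: the origin (TCP) lies at the very end of the fingers, on their centre line; the grasp point (between the pads) lies 19 mm behind it; y points along the fingers, z is the direction in which the jaws open and shut, and the axes are right-handed (so a half turn about y gives the same grasp; the last joint's range is limited). The gripper opens to 95 mm and grips with 3 to 60 N. Pads are 20 mm wide; open, the fingers measure 119 mm over their backs; the gripper's body (75 mm by 180 mm) begins 59 mm behind the grasp point.
Start: joints at [-1.266, 0.491, 1.559, -0, 1.092, -0.106], TCP at [249.613, -573.01, 214.661] pointing down, gripper open.
Joint ranges: [-3.1, 3.1], [-0.84, 2.19], [0.05, 2.79], [-1.13, 4.28], [0.06, 2.93], [-2.69, 2.69]. Speed limits (rad/s): [2.22, 2.22, 2.79, 3.14, 3.14, 3.14].

## Interface

Orientations are given as [roll, pitch, yaw] about the fixed x, y, z axes, in that order (R = Rz(yaw) Ry(pitch) Rx(roll)).
In Python, from cell import env, optics gives the robot as it stands.
- The arm moves only by the tool drive_tool, never from a script. Its argument "steps" is a list of rows, each an object with "slide": the shift along the tool's x, y, z in m, a list of three; "dr": the turn, a rotation vector about the tool's x, y, z in rad, a list of three; "fingers": the finger opening in m, from 0 to 0.0951. A call has 1 to 5 rows; each row is the pose to reach, as a shift and turn from the pose commanded when the call began, along the tool's axes at that moment; what a row does not reach only later rows make up. A row lasts 1/12 s, in which the tool goes at most 41.7 mm and 7.16 degrees, less where a joint would pass 70% of its speed; a pose out of reach is approached as far as the arm can. A call with a gripper value outside its range is refused whole. The fingers move at their own pace and stop on an object; the grip force is fixed at half the most. Time passes only in rows, so rows that repeat a pose let the fingers close. It gives the time, the measured TCP pose, the force and the opening at its end, in the units of the state.
- env.state(): the state, without advancing time (a new reading comes with each control period).
- optics.read_camera(name): name is "scene" or "side" or "wrist"; returns the picture (384x512x3 uint8, red, green, blue); there is no depth.
- optics.camera_model(name): a dict with "mtx" (3x3 intrinsics, pixels), "R" (3x3) and "t" (3): a world point X has camera coordinates R X + t. Camera axes: x right, y down, z forward; pixel columns grow to the right and rows downward; lengths in mm; the calibration is good to about 2 mm. A picture is of the moment at which its call begins: read the wrist's pose just before it. camera_model takes no time and is no camera call; for the wrist camera it gives the pose at the moment of the call.
- env.job_done(): hands the job in, once; it reports no verdict.
The state is a dict: "t": time; "joints": joint angles; "qvel": joint speeds; "tau": joint torques, N m; "eef_pos": TCP position; "tcp_rot": TCP orientation; "ft_force": force on the tool from outside, world axes, zero at the start; "moment": the same for the moment, N m; "opening": opening from 0.0 (shut) to 1.0 (fully open).
Only numpy, scipy, OpenCV 4.12 (cv2) and the standard library are available. Lean on these libraries where they do the work, as an engineer would, in place of code of your own. Each camera call takes 0.05 s, during which the arm holds its last target.

## Task

The round wooden handle blank is to be drilled in its end: roll it by its side along the bench and up the ramp until it drops into the V of the drilling jig, push it endways until its end meets the jig's metal guide plate, then swing the hinged hold-down arm over and press it down until its pad rests on the blank. Do it all with the fingertips or the outside of the fingers: the blank must really roll over on the bench, and nothing is picked up. Leave the small brown bottle, the marker and the eraser where they are.

Things in the scene. Friction and masses are not known exactly. Their poses are not given: they have to be found in the camera images.
- blank: The handle blank: a loose round bar of smooth, waxed brown wood, 32 mm in diameter, 170 mm long, about 0.11 kg, lying on the bench off the ramp of the jig. Origin on its axis, half-way along; its x axis runs along the bar, towards the end that goes to the guide plate. A thin dark pencil line runs along it, on top at the start (its own +z side). It rolls easily and soon comes to rest when let go.
- blank_near_end (a point): Centre of the blank's end face on the -x side (the one away from the guide plate, nearer the robot): push here, towards +x of the jig, to slide the bar along the V.
- drill_jig: The drilling jig, fixed to the bench: a pale wooden block 140 mm long (x = -70 to +70 mm) with a 90 degree V groove along its x axis. Origin on the bench under the middle of the V; z up; y from the V towards the ramp. The flanks of the V would meet 2 mm above the bench at y = 0; the one on the -y side rises to a flat top 28 mm high that ends at y = -64 mm.
- lip (a point): Top edge of the ramp, in the middle of its length (x = 0, y = 18 mm, z = 16 mm of the jig). The ramp rises evenly from the bench at y = 80 mm to this lip; beyond it the V begins. The blank's axis is 32 mm above the bench as it crosses the lip and 24.6 mm when seated.
- v_seat (a point): Where the seated bar's axis crosses the middle of the jig (x = 0, y = 0, z = 24.6 mm of the jig); axes as the jig's. The seated bar projects 30 mm or more beyond the block at its -x end.
- stop_face (a point): On the inner face of the guide plate, on the seated bar's axis (x = 70 mm, y = 0, z = 24.6 mm of the jig). The blank's end must meet it. The aluminium plate is 10 mm thick, 56 mm high, y = -40 to +32 mm, with a brass drill bushing. At the start the blank's end lies 12 to 30 mm short of the plane of this face, so that it rolls in clear of the plate.
- hinge_axis (a point): Point on the hinge axis of the hold-down arm, in the middle of the arm's width (x = 25 mm, y = -46 mm, z = 50 mm of the jig); the axis is parallel to the jig's x. The two steel cheeks beside the arm reach 18 mm to either side and 61 mm high.
- tab (a point): Middle of the red thumb tab at the end of the hold-down arm (30 mm wide along the hinge axis, 22 mm along the arm, 9 mm thick), 72 mm from the hinge axis; the arm ends 83 mm from it. The arm is a steel strap 20 mm wide and 6 mm thick, with a 20 mm round rubber pad 46 mm from the hinge on its under side.
- hold_down (a joint): Angle of the hold-down arm, rad: 0 leaning back 25 degrees beyond upright, away from the V; 0.44 upright; 2.0 level, over the V with its pad on the seated blank. It starts between 0 and 0.3. The hinge is stiff (0.06 N m, about 1 N at the tab), so the arm stays where it is left.
- bottle: Small brown glass bottle with a black cap, 31 mm wide, 74 mm tall; origin at the centre of its underside. Bystander.
- marker: Felt marker, dark with a red cap, 128 x 17 mm, lying on the bench; origin at the centre of its underside, length along its y axis. Bystander.
- rubber: White eraser block in a blue sleeve, 48 x 25 x 14 mm, lying on the bench; origin at the centre of its underside, length along its y axis. Bystander.

How it is judged (in metres and radians):
On the way, in this order (a step that is already met when the one before it is completed fails the run):
1. the blank, on the bench short of the ramp, has rolled about half over (its pencil line is underneath) (angle between blank's own z axis and vertical above 2.2 rad and height (world z) of blank below 0.021 m and y of blank in the frame of drill_jig above 0.07 m), for 0.02 s.
2. the blank lies seated in the V (y of blank in the frame of drill_jig between -0.004 and 0.004 m and z of blank in the frame of drill_jig between 0.0206 and 0.0276 m and angle between the x axis of blank and the x axis of drill_jig, either way round below 0.04 rad), for 0.2 s.
At the end, for the whole second after the job is handed in: The blank lies at rest in the V (axis within 4 mm of the V's middle, within 3 mm of its seated height, in line within 0.04 rad), its end within 3 mm of the guide plate, and the hold-down arm is down on it (joint above 1.96 rad) (all of step 2 and x of blank_near_end in the frame of drill_jig between -0.103 and -0.096 m and value of joint hold_down above 1.96 rad and linear speed of blank below 0.01 m/s); the robot touches nothing.
It fails at once if the blank is lifted (height (world z) of blank above 0.044 m or (height (world z) of blank above 0.026 m and y of blank in the frame of drill_jig above 0.1 m) or angle between blank's own x axis and vertical below 1.27 rad or angle between blank's own x axis and vertical above 1.87 rad).
It fails at once if the hold-down arm is pressed right down while the blank is still short of the guide plate (value of joint hold_down above 1.96 rad and x of blank_near_end in the frame of drill_jig below -0.106 m).
It fails at once if the brown bottle is moved by more than 15 mm (distance of bottle from where it was at the start of the episode above 0.015 m).
It fails at once if the felt marker is moved by more than 15 mm (distance of marker from where it was at the start of the episode above 0.015 m).
It fails at once if the eraser is moved by more than 15 mm (distance of rubber from where it was at the start of the episode above 0.015 m).
It also fails if it takes over 64 s, if anything falls off the work surface, if the arm or the gripper's body presses on something with over 40 N, if the wrist force passes 120 N, or if a joint passes its speed limit or range.

## Working session

There is one attempt and no reset: what is moved stays moved. The work goes in short steps, Python scripts to look and compute and a tool call to move; the robot and the scene stay as the last step left them, time stands still between calls to the robot, and variables do not carry over. Pictures are saved under pics/ and viewed, and the job is handed in when it is done.

Besides the shell and the picture viewer there is one more tool, called as name(argument=value, ...), one argument or row to a line, values as JSON. drive_tool: Moves the arm, as the interface text tells. Its arguments: {"type":"object","properties":{"steps":{"type":"array","items":{"type":"object","properties":{"slide":{"type":"array","items":{"type":"number"}},"dr":{"type":"array","items":{"type":"number"}},"fingers":{"type":"number"}}}}},"required":["steps"]}

```bash
mkdir -p pics; ls; python3 - <<'E'
from cell import env, optics
import cv2
s=env.state(); print(s)
for n in ["scene","side","wrist"]:
    im=optics.read_camera(n); cv2.imwrite(f"pics/a_{n}.png",im[:,:,::-1])
    m=optics.camera_model(n); print(n,m)
E
```

```text
pics
{'t': 0.0, 'joints': array([-1.26558065e+00,  4.91550380e-01,  1.55945514e+00, -3.03864764e-05,
        1.09167796e+00, -1.05613159e-01]), 'qvel': array([ 9.94166055e-04, -2.98610087e-04,  6.70265470e-05, -6.27750630e-04,
       -2.46832952e-03, -1.09503787e-03]), 'tau': array([ 2.32571729e-04, -6.12649155e+01, -2.58181661e+01,  6.91829086e-02,
        4.82070073e-02, -9.98970881e-05]), 'eef_pos': array([ 249.53928597, -572.75902304,  214.06548784]), 'tcp_rot': array([-1.57188391e+00,  8.81913387e-05, -2.73074984e+00]), 'ft_force': array([ 0.81909485,  0.29915673, -0.64487671]), 'moment': array([ 0.04700732, -0.04175918, -0.00546918]), 'opening': 1.0001486771639243}
scene {'mtx': array([[445.78895861,   0.        , 259.70621219],
       [  0.        , 445.78895861, 188.90945382],
       [  0.        ,   0.        ,   1.        ]]), 'R': array([[-0.45295593, -0.89150176, -0.00745228],
       [-0.4364717 ,  0.22903656, -0.87007742],
       [ 0.77738239, -0.39085401, -0.49285876]]), 't': array([306.12981999, 331.78840006, 777.46564736])}
side {'mtx': array([[491.53360439,   0.        , 256.12278608],
       [  0.        , 491.53360439, 186.10942452],
       [  0.        ,   0.        ,   1.        ]]), 'R': array([[ 0.90155639, -0.43244606,  0.01365551],
       [-0.27537572, -0.59787043, -0.75280752],
       [ 0.33371287,  0.67493803, -0.65809906]]), 't': array([-495.84122846,  265.82223957, 1287.99149575])}
wrist {'mtx': array([[307.66993317,   0.        , 256.75421696],
       [  0.        , 307.66993317, 195.25444537],
       [  0.        ,   0.        ,   1.        ]]), 'R': array([[ 0.39916968, -0.91687638, -0.00112844],
       [-0.88608952, -0.38608204,  0.25648786],
       [-0.23560333, -0.10138228, -0.96654679]]), 't': array([-623.52036507,  -29.75887824,  391.43651141])}
```

View pics/a_scene.png

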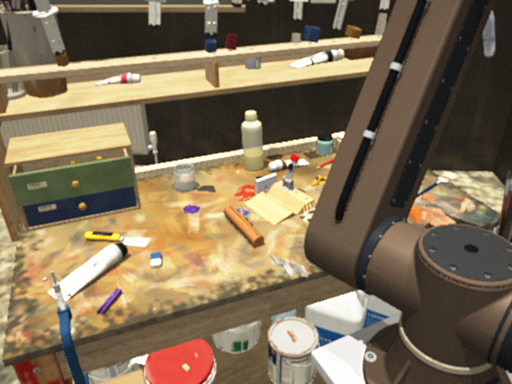

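View pics/a_side.png

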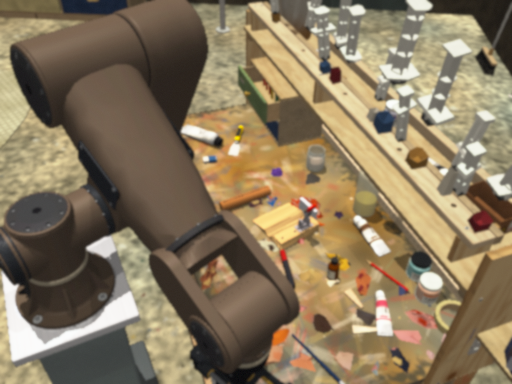

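View pics/a_wrist.png

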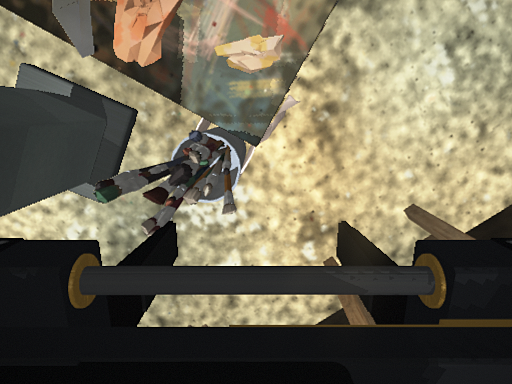

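```bash
cat > h.py <<'E'
import numpy as np, cv2
from cell import env, optics
def ray(m,u,v,z):
    d=np.linalg.inv(m['mtx'])@[u,v,1]; d=m['R'].T@d; c=-m['R'].T@m['t']
    return c+d*(z-c[2])/d[2]
def proj(m,X):
    p=m['mtx']@(m['R']@np.asarray(X,float)+m['t']); return p[:2]/p[2]
def crop(im,x0,y0,x1,y1,k,fn):
    c=cv2.resize(im[y0:y1,x0:x1],None,fx=k,fy=k,interpolation=cv2.INTER_CUBIC); cv2.imwrite(fn,c)
E
python3 - <<'E'
from h import *
a=cv2.imread('pics/a_scene.png'); b=cv2.imread('pics/a_side.png')
crop(a,210,160,330,250,6,'pics/b_scene.png'); crop(b,200,170,340,270,5.7,'pics/b_side.png')
crop(b,210,170,400,310,4.2,'pics/c_side.png')
E
```

```text
(no output)
```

View pics/b_scene.png

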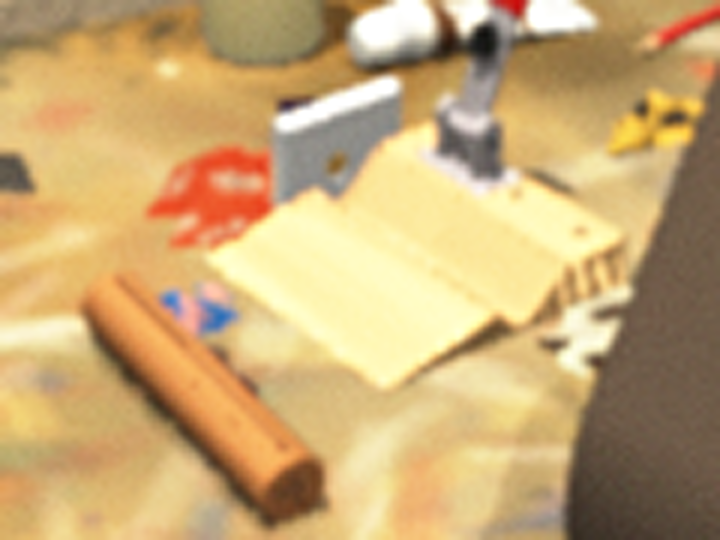

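View pics/b_side.png

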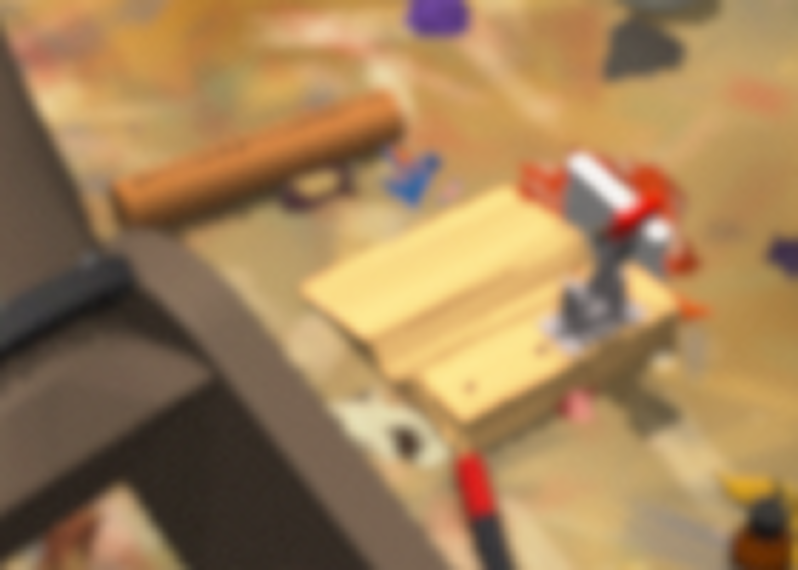

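View pics/c_side.png

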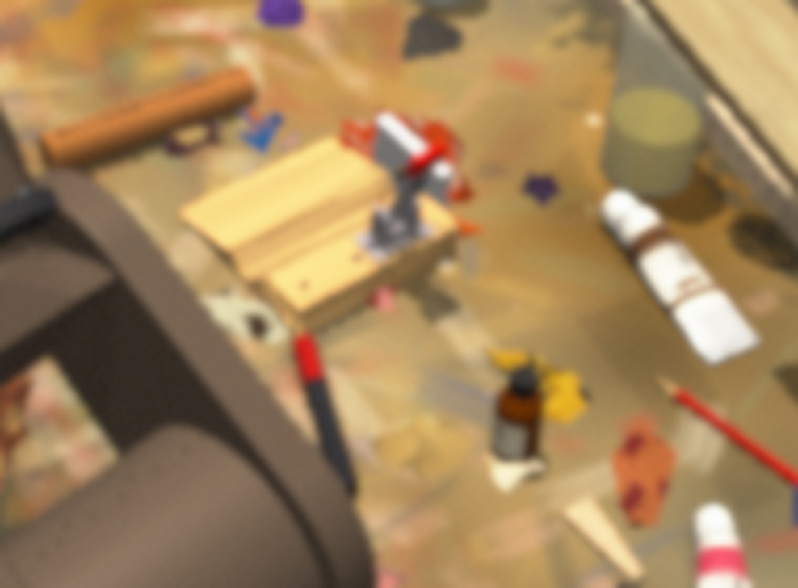

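```bash
cat > fit.py <<'E'
from h import *
from scipy.optimize import least_squares
S=optics.camera_model('scene'); D=optics.camera_model('side')
fs=lambda u,v:(u/6+210,v/6+160); fd=lambda u,v:(u/5.7+200,v/5.7+170)
obs=[(S,(-70,80,0),fs(388,388)),(S,(70,80,0),fs(205,257)),(S,(-70,-64,28),fs(628,240)),(S,(70,32,56),fs(276,128)),(S,(70,-40,56),fs(398,88)),
(D,(-70,80,0),fd(303,290)),(D,(70,80,0),fd(505,187)),(D,(-70,18,16),fd(372,342)),(D,(-70,-64,28),fd(465,418)),(D,(70,-64,28),fd(678,305))]
def W(p,X):
    c,s=np.cos(p[2]),np.sin(p[2]); return np.array([p[0]+c*X[0]-s*X[1],p[1]+s*X[0]+c*X[1],X[2]])
f=lambda p:np.concatenate([proj(m,W(p,X))-q for m,X,q in obs])
r=least_squares(f,[700,0,0.1]); print(r.x); print(f(r.x).reshape(-1,2).round(1))
if __name__=='__main__':
    P=r.x
    for n,m,q in [('A',S,fs(388,388)),('A',D,fd(303,290)),('B',S,fs(205,257)),('B',D,fd(505,187))]: print(n,ray(m,*q,0))
    # blank: axis points: silhouettes edges along near/far
    for n,m,q in [('nearend centre S',S,fs(292,490)),('farend top S',S,fs(108,298)),('near D',D,fd(128,205)),('far D',D,fd(395,117))]:
        w=ray(m,*q,16); d=w[:2]-P[:2]; c,s=np.cos(P[2]),np.sin(P[2]); print(n,w,'jig',c*d[0]+s*d[1],-s*d[0]+c*d[1])
E
python3 fit.py
```

```text
[ 6.30450694e+02 -4.63762848e+01  1.75571829e-01]
[[ 0.   0.6]
 [ 0.3  0.9]
 [ 0.  -0.6]
 [ 1.6  0.5]
 [ 0.6  0.1]
 [-0.6 -0.7]
 [ 0.2 -0.7]
 [-0.4 -1.3]
 [ 0.7 -0.3]
 [ 1.  -0.8]]
A [549.9730738   18.87201289   0.        ]
A [548.12106295  16.79186053   0.        ]
B [690.14635549  43.44930239   0.        ]
B [683.35979685  42.10891674   0.        ]
nearend centre S [481.91002044 101.2925283   16.        ] jig -120.46364140689205 171.34445191268455
farend top S [653.97019479 109.5230694   16.        ] jig 50.389059051275325 149.39450546783277
near D [483.31199231 100.08515625  16.        ] jig -119.294115443884 169.91075689922843
far D [645.85408339 103.50255153  16.        ] jig 41.34610700151132 144.8841930688408
```

drive_tool(
  steps=[
    {"slide":[-0.028,0,-0.028],"dr":[0,-0.12,0],"fingers":0.095},
    {"slide":[-0.056,0,-0.056],"dr":[0,-0.24,0],"fingers":0.095},
    {"slide":[-0.084,0,-0.084],"dr":[0,-0.36,0],"fingers":0.095},
    {"slide":[-0.112,0,-0.112],"dr":[0,-0.48,0],"fingers":0.095},
    {"slide":[-0.14,0,-0.14],"dr":[0,-0.6,0],"fingers":0.095},
  ],
)

```text
t: 0.57
eef_pos: [322.2, -386.9, 214.5]
tcp_rot: [-1.571, 0.0, -2.125]
ft_force: [1.5, -0.7, 0.6]
opening: 0.999
```

```bash
cat >> h.py <<'E'
J=np.array([630.45,-46.38,0.1756])
def jw(x,y,z=0):
    c,s=np.cos(J[2]),np.sin(J[2]); return np.array([J[0]+c*x-s*y,J[1]+s*x+c*y,z])
def wj(p):
    c,s=np.cos(J[2]),np.sin(J[2]); d=np.asarray(p[:2])-J[:2]; return np.array([c*d[0]+s*d[1],-s*d[0]+c*d[1]])
def go(target,yaw=None):
    "tool-frame slide(mm)/turn from measured pose"
    s=env.state(); p=s['eef_pos']; y=s['tcp_rot'][2]; d=np.asarray(target)-p
    sl=np.array([np.cos(y)*d[0]+np.sin(y)*d[1],-d[2],-np.sin(y)*d[0]+np.cos(y)*d[1]])
    print('t',round(s['t'],2),'pos',p.round(1),'jig',wj(p).round(1),'rot',s['tcp_rot'].round(4),'F',s['ft_force'].round(1),'joints',s['joints'].round(2))
    print('slide',sl.round(1),'len',np.linalg.norm(sl).round(1),'turn y',None if yaw is None else round(-(yaw-y),4))
E
python3 -c "
from h import *
go([560,200,214.7],0.1756-np.pi/2)"
```

```text
t 0.57 pos [ 322.2 -386.9  214.5] jig [-363.  -281.4] rot [-1.5711e+00  2.0000e-04 -2.1253e+00] F [ 1.5 -0.7  0.6] joints [-1.01  0.32  1.85  0.    0.97 -0.45]
slide [-6.242e+02 -2.000e-01 -1.069e+02] len 633.2 turn y -0.7301
```

drive_tool(
  steps=[
    {"slide":[-0.039,0,-0.006],"dr":[0,-0.12,0],"fingers":0.095},
    {"slide":[-0.078,0,-0.012],"dr":[0,-0.24,0],"fingers":0.095},
    {"slide":[-0.117,0,-0.018],"dr":[0,-0.36,0],"fingers":0.095},
    {"slide":[-0.156,0,-0.024],"dr":[0,-0.48,0],"fingers":0.095},
    {"slide":[-0.195,0,-0.03],"dr":[0,-0.6,0],"fingers":0.095},
  ],
)

```text
t: 0.98
eef_pos: [400.5, -205.8, 214.7]
tcp_rot: [-1.571, -0.0, -1.525]
ft_force: [0.9, -0.4, -0.6]
opening: 0.997
```

```bash
python3 -c "
from h import *
go([560,200,214.7],0.1756-np.pi/2)"
```

```text
t 0.98 pos [ 400.5 -205.8  214.7] jig [-254.3 -116.8] rot [-1.5707e+00 -1.0000e-04 -1.5252e+00] F [ 0.9 -0.4 -0.6] joints [-0.62  0.24  1.97 -0.    0.93 -0.67]
slide [-398.1   -0.   177.8] len 436.0 turn y -0.13
```

drive_tool(
  steps=[
    {"slide":[-0.037,0,0.0165],"dr":[0,-0.06,0],"fingers":0.095},
    {"slide":[-0.074,0,0.033],"dr":[0,-0.13,0],"fingers":0.095},
    {"slide":[-0.111,0,0.0495],"dr":[0,-0.13,0],"fingers":0.095},
    {"slide":[-0.148,0,0.066],"dr":[0,-0.13,0],"fingers":0.095},
    {"slide":[-0.185,0,0.0825],"dr":[0,-0.13,0],"fingers":0.095},
  ],
)

```text
t: 1.4
eef_pos: [475.5, -17.4, 214.7]
tcp_rot: [-1.571, -0.0, -1.401]
ft_force: [2.0, -0.4, -0.5]
opening: 0.995
```

```bash
python3 -c "
from h import *
go([560,200,214.7],0.1756-np.pi/2)"
```

```text
t 1.4 pos [475.5 -17.4 214.7] jig [-147.5   55.6] rot [-1.5707e+00 -2.0000e-04 -1.4007e+00] F [ 2.  -0.4 -0.5] joints [-0.18  0.28  1.91 -0.    0.95 -0.35]
slide [-199.9   -0.   120.1] len 233.2 turn y -0.0055
```

drive_tool(
  steps=[
    {"slide":[-0.035,0,0.021],"dr":[0,-0.005,0],"fingers":0.095},
    {"slide":[-0.07,0,0.042],"dr":[0,-0.005,0],"fingers":0.095},
    {"slide":[-0.105,0,0.063],"dr":[0,-0.005,0],"fingers":0.095},
    {"slide":[-0.14,0,0.084],"dr":[0,-0.005,0],"fingers":0.095},
    {"slide":[-0.17,0,0.103],"dr":[0,-0.005,0],"fingers":0.095},
  ],
)

```text
t: 1.82
eef_pos: [548.3, 168.2, 214.5]
tcp_rot: [-1.571, 0.0, -1.395]
ft_force: [0.3, -1.4, -0.5]
opening: 1.004
```

```bash
python3 -c "
from h import *
go([560,200,214.7],0.1756-np.pi/2)
m=optics.camera_model('wrist'); im=optics.read_camera('wrist'); np.savez('w1.npz',**m); print(-m['R'].T@m['t'])
cv2.imwrite('pics/w1.png',im[:,:,::-1]); a=optics.read_camera('scene'); cv2.imwrite('pics/s1.png',a[:,:,::-1])
"
```

```text
t 1.82 pos [548.3 168.2 214.5] jig [-43.4 225.6] rot [-1.5709  0.     -1.395 ] F [ 0.3 -1.4 -0.5] joints [0.18 0.42 1.69 0.   1.04 0.01]
slide [-29.3  -0.2  17.1] len 33.9 turn y 0.0002
[534.85522984 239.78404006 385.52989126]
```

View pics/w1.png

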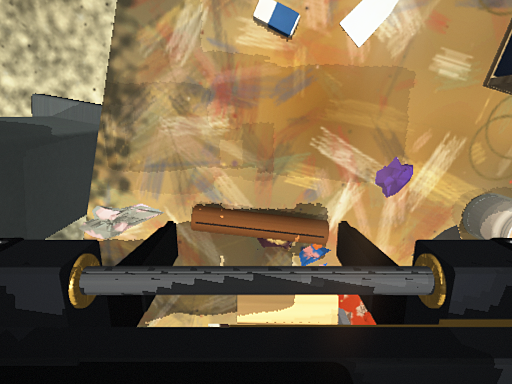

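View pics/s1.png

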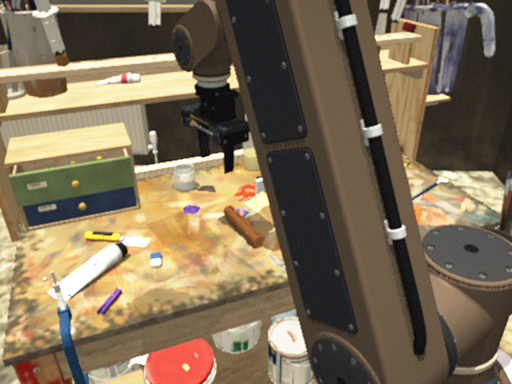

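```bash
python3 -c "
from h import *
a=cv2.imread('pics/w1.png'); crop(a,180,190,340,310,5,'pics/w1c.png')"
```

```text
(no output)
```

View pics/w1c.png

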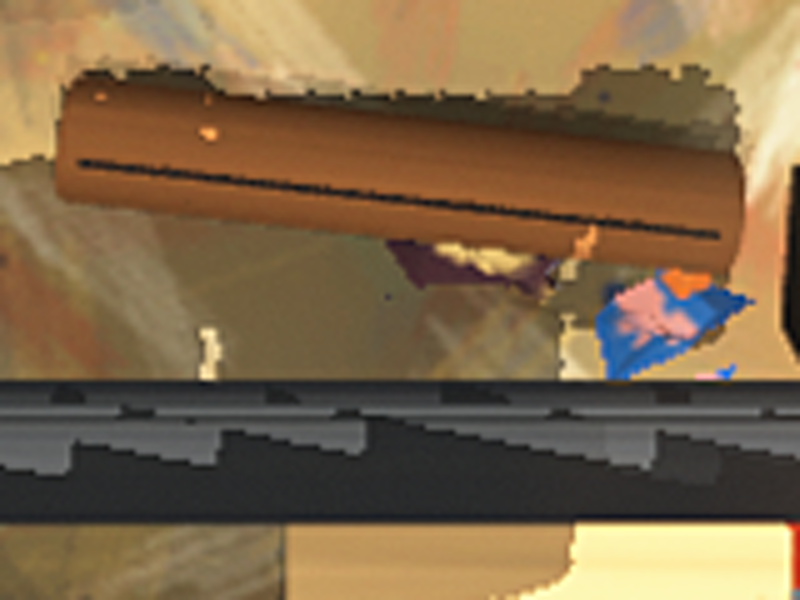

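```bash
python3 -c "
from h import *
m=dict(np.load('w1.npz'))
a=ray(m,196,222.6,32);b=ray(m,324,237.2,32);print(a,b,wj(a),wj(b),np.linalg.norm(a-b),np.arctan2(b[1]-a[1],b[0]-a[0]))
l=ray(m,180+60/5,190+140/5,24);r=ray(m,180+744/5,190+212/5,24);print('ends',wj(l),wj(r),np.linalg.norm(l-r))
"
```

```text
[484.34486442 100.66038421  32.        ] [642.16078292 109.29700412  32.        ] [-118.17051615  170.30359463] [ 38.72730123 151.23712569] 158.05206526344523 0.05467137560920886
ends [-124.5002874   173.44652856] [ 46.26746881 154.37567174] 171.82934597936713
```

```bash
python3 -c "
from h import *
t=jw(-40,200,10);print(t);go(t,0.055-np.pi/2)"
```

```text
[556.1253357  143.55642167  10.        ]
t 1.92 pos [549.  169.5 214. ] jig [-42.5 226.8] rot [-1.5704e+00  5.0000e-04 -1.3919e+00] F [ 0.2 -0.5 -0.5] joints [0.18 0.42 1.69 0.   1.04 0.01]
slide [ 26.8 204.    2.4] len 205.8 turn y 0.1239
```

drive_tool(
  steps=[
    {"slide":[0.012,0.04,0.002],"dr":[0,0.06,0],"fingers":0.095},
    {"slide":[0.026,0.08,0.002],"dr":[0,0.121,0],"fingers":0.095},
    {"slide":[0.026,0.12,0.002],"dr":[0,0.121,0],"fingers":0.095},
    {"slide":[0.026,0.16,0.002],"dr":[0,0.121,0],"fingers":0.095},
    {"slide":[0.026,0.185,0.002],"dr":[0,0.121,0],"fingers":0.095},
  ],
)

```text
t: 2.33
eef_pos: [552.9, 139.3, 26.2]
tcp_rot: [-1.574, -0.0, -1.518]
ft_force: [0.3, -0.5, -0.9]
opening: 1.002
```

```bash
python3 -c "
from h import *
t=jw(-40,200,10);go(t,0.055-np.pi/2)
m=optics.camera_model('wrist'); im=optics.read_camera('wrist'); np.savez('w2.npz',**m)
cv2.imwrite('pics/w2.png',im[:,:,::-1])"
```

```text
t 2.33 pos [552.9 139.3  26.2] jig [-43.9 196.3] rot [-1.5744e+00 -5.0000e-04 -1.5175e+00] F [ 0.3 -0.5 -0.9] joints [ 0.13  0.67  1.85 -0.    0.62  0.08]
slide [-4.1 16.2  3.5] len 17.0 turn y -0.0017
```

View pics/w2.png

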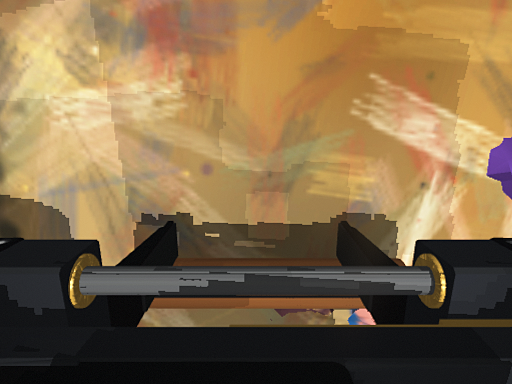

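drive_tool(
  steps=[
    {"slide":[0.0,0.017,0.003],"dr":[0,0,0],"fingers":0.095},
    {"slide":[0.006,0.017,0.003],"dr":[0,0,0],"fingers":0.095},
    {"slide":[0.011,0.017,0.003],"dr":[0,0,0],"fingers":0.095},
    {"slide":[0.016,0.017,0.003],"dr":[0,-0.01,0],"fingers":0.095},
    {"slide":[0.021,0.017,0.003],"dr":[0,-0.02,0],"fingers":0.095},
  ],
)

```text
t: 2.8
eef_pos: [559.2, 118.7, 14.1]
tcp_rot: [-1.569, -0.0, -1.496]
ft_force: [0.1, -0.3, -0.1]
opening: 0.999
```

```bash
cat > look.py <<'E'
from h import *
import sys
n=sys.argv[1]
go(jw(-40,135,10),J[2]-np.pi/2)
for c in sys.argv[2:]:
    m=optics.camera_model(c); im=optics.read_camera(c); np.savez(f'{n}_{c}.npz',**m)
    bx={'scene':(210,150,330,240,6),'side':(200,170,340,275,5.7),'wrist':(0,0,512,384,1.5)}[c]
    crop(im[:,:,::-1],*bx,f'pics/{n}_{c}.png')
E
python3 look.py p1 scene side
```

```text
t 2.8 pos [559.2 118.7  14.1] jig [-41.3 175. ] rot [-1.5688e+00 -1.0000e-04 -1.4961e+00] F [ 0.1 -0.3 -0.1] joints [ 0.09  0.69  1.86 -0.    0.59  0.02]
slide [39.7  4.1  5.4] len 40.3 turn y -0.1009
```

View pics/p1_scene.png

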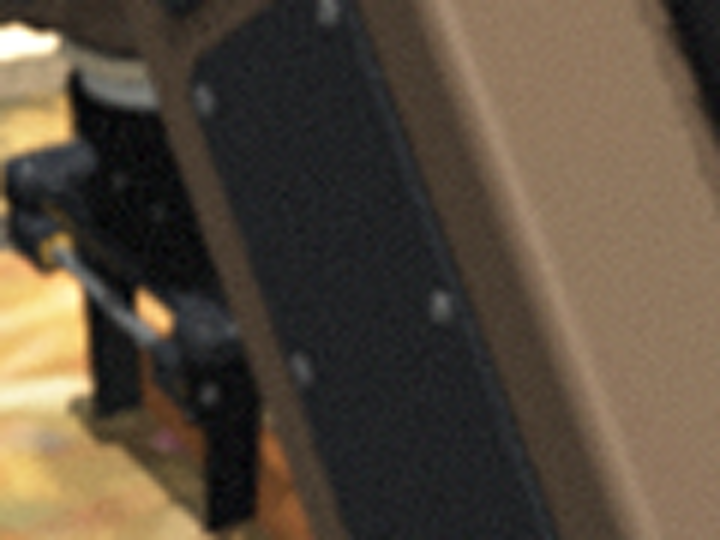

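View pics/p1_side.png

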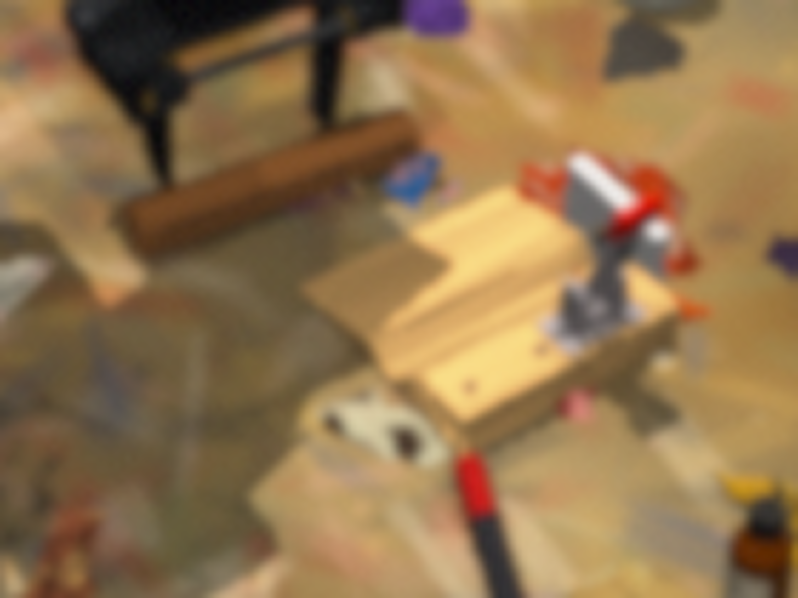

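drive_tool(
  steps=[
    {"slide":[0.003,0.005,0.001],"dr":[0,-0.015,0],"fingers":0.095},
    {"slide":[0.008,0.005,0.002],"dr":[0,-0.03,0],"fingers":0.095},
    {"slide":[0.013,0.005,0.002],"dr":[0,-0.045,0],"fingers":0.095},
    {"slide":[0.018,0.005,0.003],"dr":[0,-0.06,0],"fingers":0.095},
    {"slide":[0.023,0.005,0.003],"dr":[0,-0.075,0],"fingers":0.095},
  ],
)

```text
t: 3.32
eef_pos: [563.6, 96.2, 7.6]
tcp_rot: [-1.571, -0.0, -1.42]
ft_force: [-0.0, 0.5, 0.2]
opening: 0.995
```

```bash
python3 look.py p2 side wrist
```

```text
t 3.32 pos [563.6  96.2   7.6] jig [-40.9 152.1] rot [-1.5707e+00 -1.0000e-04 -1.4202e+00] F [-0.   0.5  0.2] joints [ 0.05  0.7   1.86 -0.    0.58 -0.1 ]
slide [17.1 -2.4  1.4] len 17.3 turn y -0.025
```

View pics/p2_side.png

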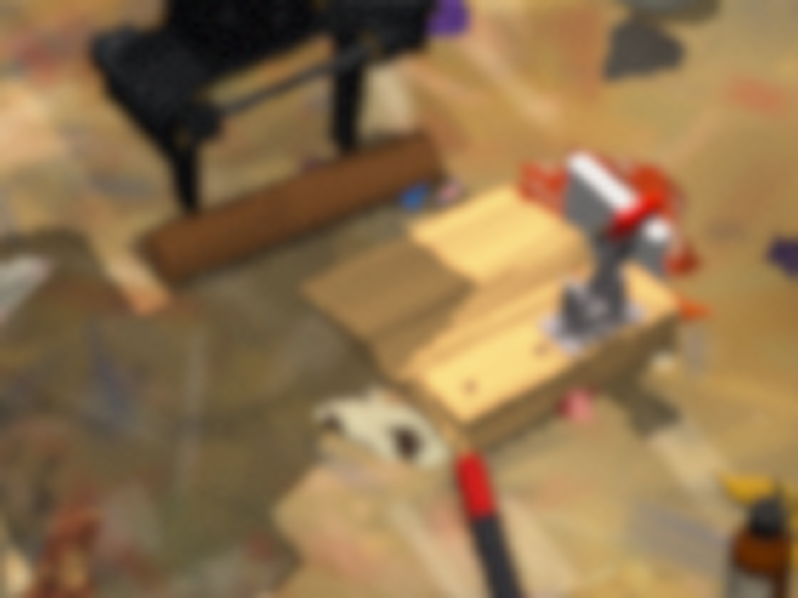

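View pics/p2_wrist.png

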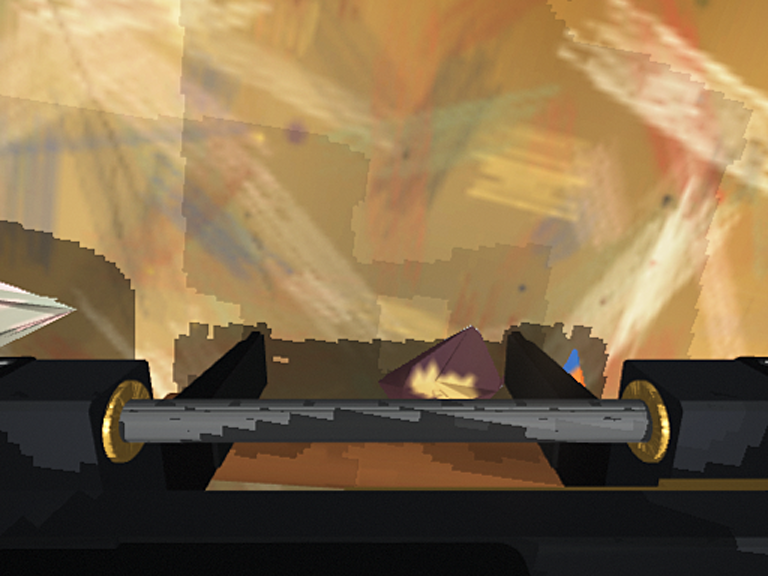

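drive_tool(
  steps=[
    {"slide":[0.005,0.0,0],"dr":[0,-0.012,0],"fingers":0.095},
    {"slide":[0.01,0.0,0],"dr":[0,-0.025,0],"fingers":0.095},
    {"slide":[0.014,0.0,0],"dr":[0,-0.025,0],"fingers":0.095},
    {"slide":[0.018,0.0,0],"dr":[0,-0.025,0],"fingers":0.095},
    {"slide":[0.018,0.0,0],"dr":[0,-0.025,0],"fingers":0.095},
  ],
)

```text
t: 3.83
eef_pos: [566.2, 78.2, 7.6]
tcp_rot: [-1.571, -0.0, -1.398]
ft_force: [-0.4, 0.5, -0.0]
opening: 0.999
```

```bash
python3 look.py p3 side wrist; python3 -c "
from h import *
a=cv2.imread('pics/p1_side.png')[80:280,60:460];b=cv2.imread('pics/p2_side.png')[80:280,60:460];c=cv2.imread('pics/p3_side.png')[80:280,60:460]
x=np.vstack([a,b,c]); x=cv2.convertScaleAbs(x,alpha=2.2,beta=-60); cv2.imwrite('pics/cmp.png',x)"
```

```text
t 3.83 pos [566.2  78.2   7.6] jig [-41.5 133.9] rot [-1.5707e+00 -1.0000e-04 -1.3975e+00] F [-0.4  0.5 -0. ] joints [ 0.02  0.7   1.86 -0.    0.58 -0.15]
slide [-1.1 -2.4  1.5] len 3.0 turn y -0.0023
```

View pics/cmp.png

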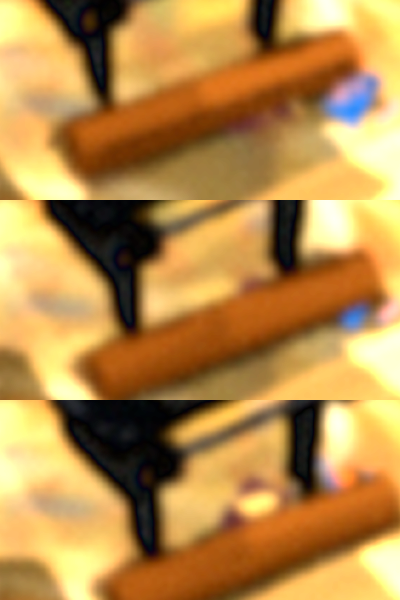

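View pics/p3_wrist.png

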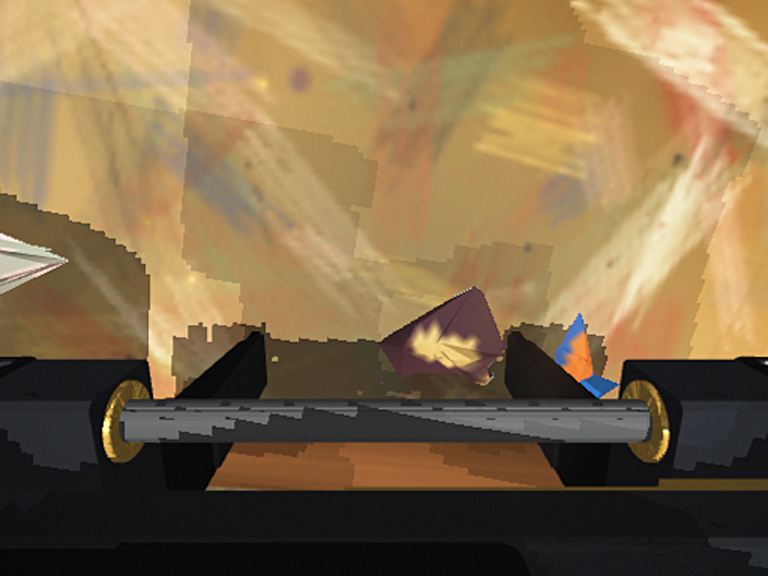

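drive_tool(
  steps=[
    {"slide":[0.004,0.0,0],"dr":[0,0,0],"fingers":0.095},
    {"slide":[0.009,0.0,0],"dr":[0,0,0],"fingers":0.095},
    {"slide":[0.014,0.0,0],"dr":[0,0,0],"fingers":0.095},
    {"slide":[0.019,0.0,0],"dr":[0,0,0],"fingers":0.095},
    {"slide":[0.023,0.0,0],"dr":[0,0,0],"fingers":0.095},
  ],
)

```text
t: 4.35
eef_pos: [570.1, 55.6, 7.6]
tcp_rot: [-1.571, -0.0, -1.397]
ft_force: [-0.2, 0.9, 0.6]
opening: 1.0
```

```bash
python3 look.py p4 side wrist
```

```text
t 4.35 pos [570.1  55.6   7.6] jig [-41.6 111. ] rot [-1.5708e+00 -1.0000e-04 -1.3971e+00] F [-0.2  0.9  0.6] joints [-0.02  0.7   1.86 -0.    0.59 -0.19]
slide [-24.   -2.4   1.6] len 24.2 turn y -0.0019
```

View pics/p4_side.png

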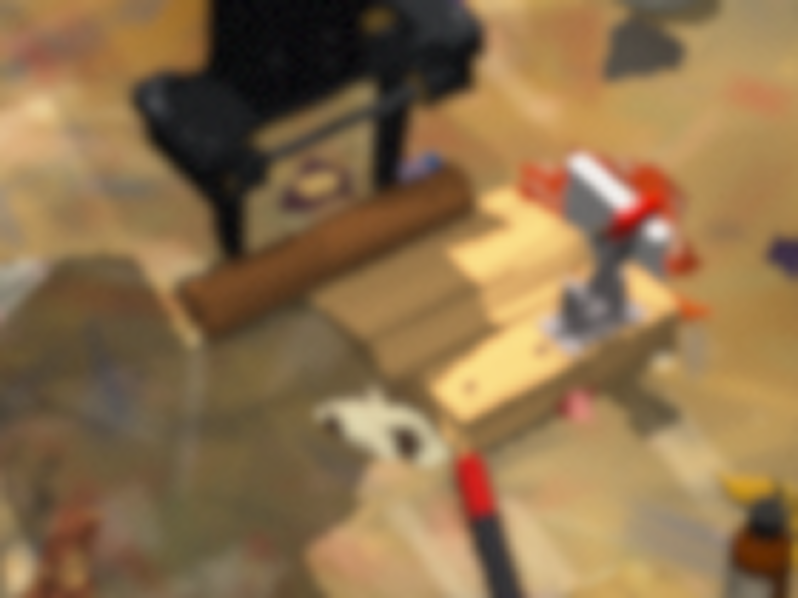

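View pics/p4_wrist.png

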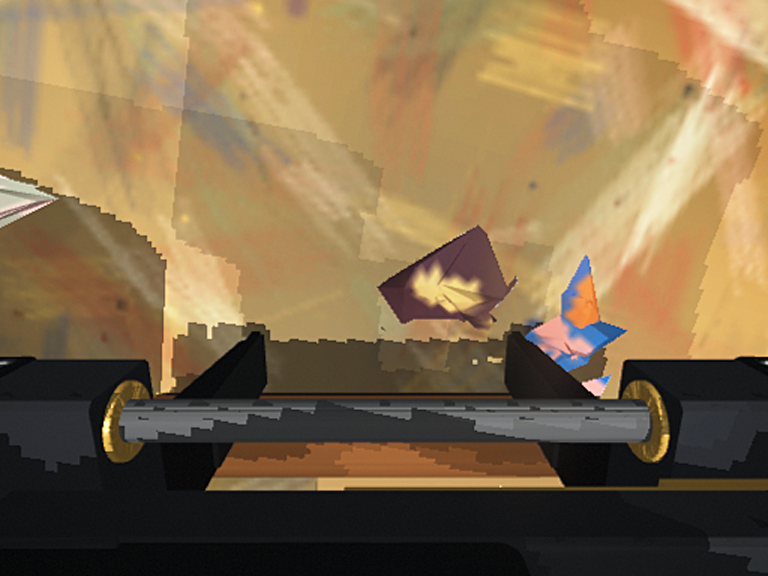

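```bash
python3 -c "
from h import *
a=cv2.imread('pics/p4_wrist.png'); b=cv2.imread('pics/p3_wrist.png');x=np.vstack([a[370:500,180:600],b[370:500,180:600]]);crop(x,0,0,420,260,1.9,'pics/p4z.png')"
```

```text
(no output)
```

View pics/p4z.png

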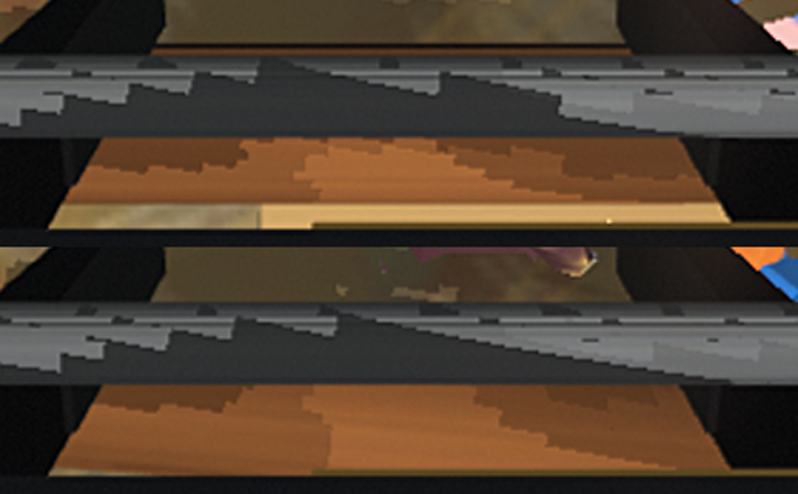

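drive_tool(
  steps=[
    {"slide":[0.004,-0.001,0],"dr":[0,0,0],"fingers":0.095},
    {"slide":[0.009,-0.002,0],"dr":[0,0,0],"fingers":0.095},
    {"slide":[0.014,-0.003,0],"dr":[0,0,0],"fingers":0.095},
    {"slide":[0.019,-0.004,0],"dr":[0,0,0],"fingers":0.095},
    {"slide":[0.024,-0.005,0],"dr":[0,-0.002,0],"fingers":0.095},
  ],
)

```text
t: 4.87
eef_pos: [574.3, 32.1, 12.8]
tcp_rot: [-1.571, -0.0, -1.395]
ft_force: [-0.0, 1.2, 0.6]
opening: 0.998
```

drive_tool(
  steps=[
    {"slide":[0.005,-0.001,0],"dr":[0,0,0],"fingers":0.095},
    {"slide":[0.01,-0.002,0],"dr":[0,0,0],"fingers":0.095},
    {"slide":[0.015,-0.004,0],"dr":[0,0,0],"fingers":0.095},
    {"slide":[0.02,-0.005,0],"dr":[0,0,0],"fingers":0.095},
    {"slide":[0.024,-0.006,0],"dr":[0,0,0],"fingers":0.095},
  ],
)

```text
t: 5.28
eef_pos: [578.5, 8.4, 18.8]
tcp_rot: [-1.571, -0.0, -1.395]
ft_force: [-0.4, 1.5, 1.5]
opening: 1.001
```

```bash
python3 look.py p5 side
```

```text
t 5.28 pos [578.5   8.4  18.8] jig [-41.6  63. ] rot [-1.5706e+00 -1.0000e-04 -1.3951e+00] F [-0.4  1.5  1.5] joints [-0.1   0.69  1.84 -0.    0.62 -0.28]
slide [-72.    8.8   1.6] len 72.5 turn y 0.0001
```

View pics/p5_side.png

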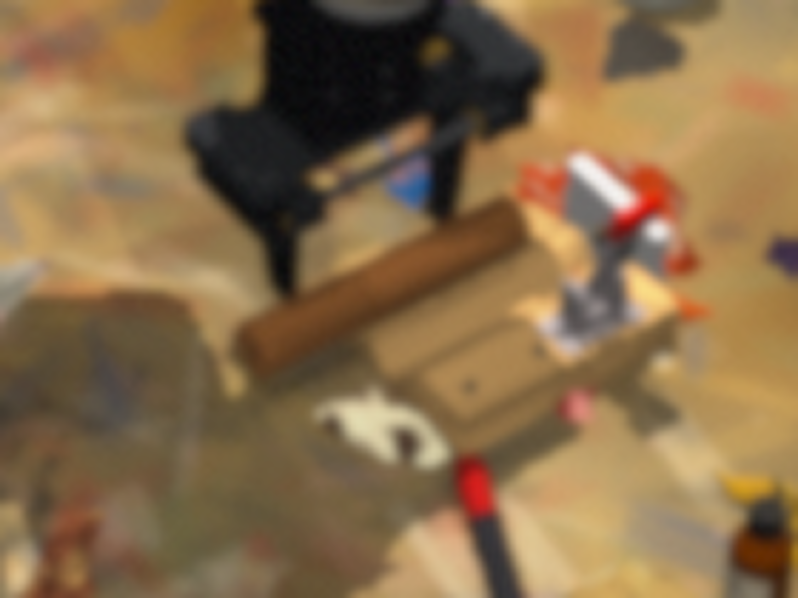

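drive_tool(
  steps=[
    {"slide":[0.004,-0.001,0],"dr":[0,0,0],"fingers":0.095},
    {"slide":[0.008,-0.001,0],"dr":[0,0,0],"fingers":0.095},
    {"slide":[0.012,-0.002,0],"dr":[0,0,0],"fingers":0.095},
    {"slide":[0.016,-0.002,0],"dr":[0,0,0],"fingers":0.095},
    {"slide":[0.02,-0.002,0],"dr":[0,0,0],"fingers":0.095},
  ],
)

```text
t: 5.75
eef_pos: [581.9, -11.1, 20.6]
tcp_rot: [-1.571, -0.0, -1.395]
ft_force: [-0.0, 0.6, 0.4]
opening: 0.997
```

```bash
python3 look.py p6 side
```

```text
t 5.75 pos [581.9 -11.1  20.6] jig [-41.6  43.2] rot [-1.5708e+00 -2.0000e-04 -1.3947e+00] F [-0.   0.6  0.4] joints [-0.13  0.69  1.83 -0.    0.63 -0.31]
slide [-91.8  10.6   1.7] len 92.4 turn y 0.0005
```

View pics/p6_side.png

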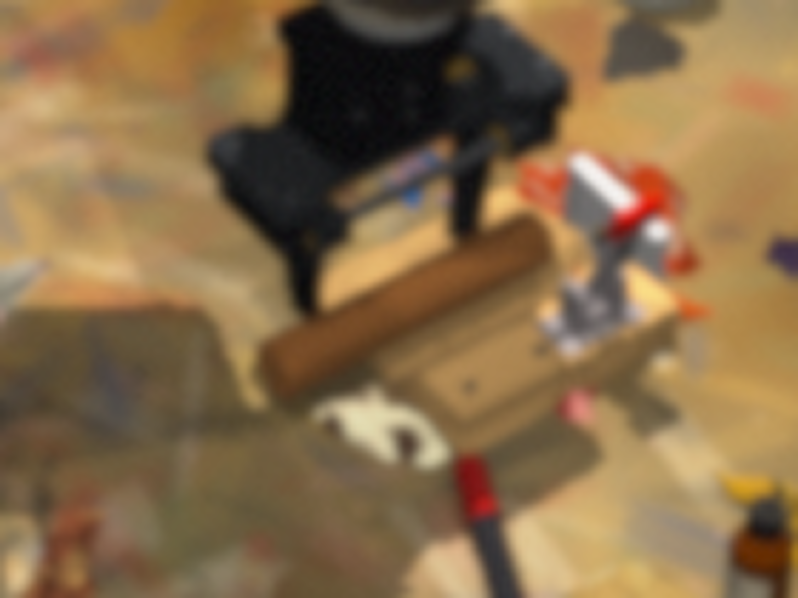

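drive_tool(
  steps=[
    {"slide":[0.003,0,0],"dr":[0,0,0],"fingers":0.095},
    {"slide":[0.006,0,0],"dr":[0,0,0],"fingers":0.095},
    {"slide":[0.007,0,0],"dr":[0,0,0],"fingers":0.095},
    {"slide":[0.007,0,0],"dr":[0,0,0],"fingers":0.095},
    {"slide":[0.007,0,0],"dr":[0,0,0],"fingers":0.095},
  ],
)

```text
t: 6.22
eef_pos: [583.0, -17.6, 20.6]
tcp_rot: [-1.571, -0.0, -1.395]
ft_force: [-0.4, -0.8, -0.3]
opening: 0.999
```

```bash
python3 look.py p7 side wrist
```

```text
t 6.22 pos [583.  -17.6  20.6] jig [-41.6  36.6] rot [-1.5708e+00 -1.0000e-04 -1.3949e+00] F [-0.4 -0.8 -0.3] joints [-0.14  0.69  1.82 -0.    0.63 -0.32]
slide [-98.4  10.6   1.7] len 98.9 turn y 0.0003
```

View pics/p7_side.png

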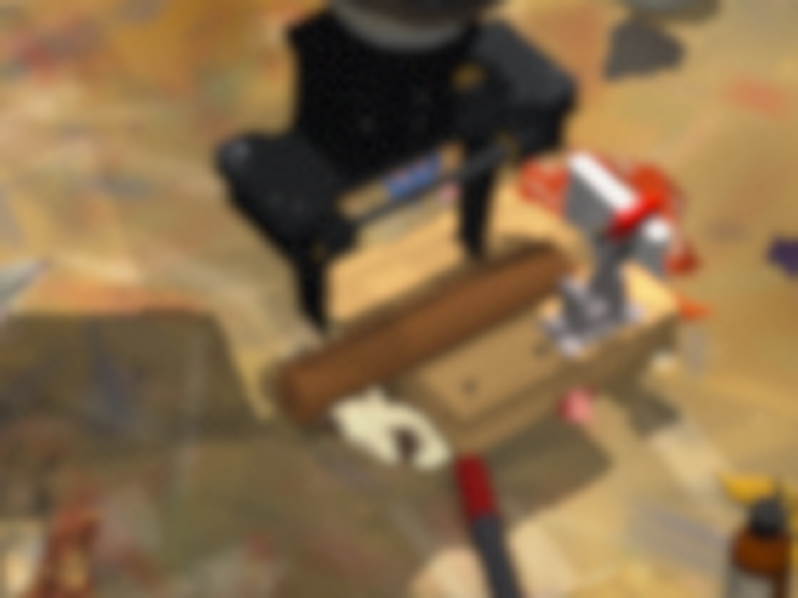

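View pics/p7_wrist.png

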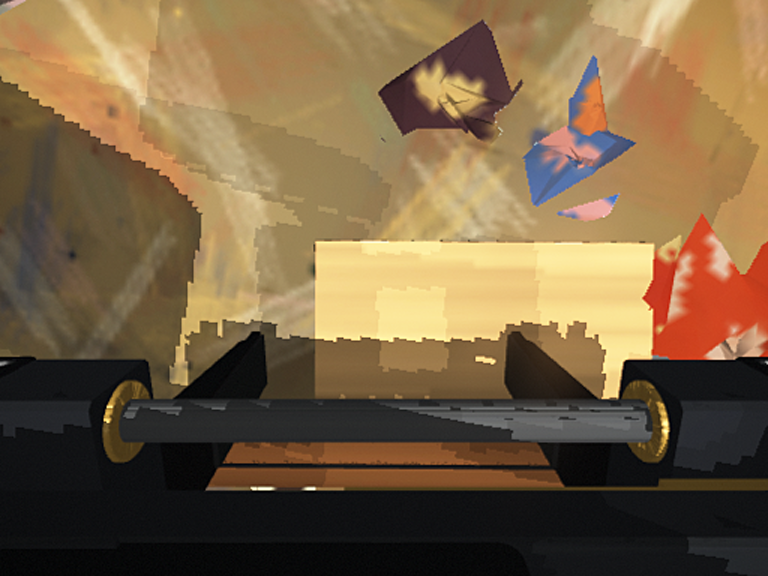

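```bash
python3 -c "
from h import *
m=dict(np.load('p7_wrist.npz'))
for u,v in [(315,242),(654,241)]: w=ray(m,u/1.5,v/1.5,0); print(w,wj(w))
D=dict(np.load('p7_side.npz'))
for u,v in [(300,397),(575,265)]: w=ray(D,u/5.7+200,v/5.7+170,24.6); print(w,wj(w))
for x in(-130,-120,-110,-100): print(x,(proj(D,jw(x,0,24.6))-[200,170])*5.7)
for q in [(-70,80,0),(70,80,0),(-70,-64,28),(70,-64,28)]: print(q,(proj(D,jw(*q))-[200,170])*5.7)
"
```

```text
[545.76275428  20.57861196   0.        ] [-71.68731784  80.72368775]
[684.94192856  45.73784125   0.        ] [69.74683548 81.1815613 ]
[504.09501313 -72.0379292   24.6       ] [-128.89429993   -3.18927638]
[674.30888602 -48.31917056  24.6       ] [42.8456485  -9.57145079]
-130 [294.4722145  394.05197341]
-120 [310.83775619 385.55532793]
-110 [327.09904307 377.11280937]
-100 [343.2570682  368.72390213]
(-70, 80, 0) [299.30289134 286.2164546 ]
(70, 80, 0) [506.07777188 183.11965964]
(-70, -64, 28) [469.20418495 416.48581842]
(70, -64, 28) [683.77973985 300.17469552]
```

```bash
python3 -c "
from h import *
D=dict(np.load('p7_side.npz'))
for u,v in [(475,470),(380,430),(760,560)]: w=ray(D,u/5.7+200,v/5.7+170,8); print(w,wj(w))
go(jw(-158,0,16),J[2]-np.pi/2)"
```

```text
[ 568.1259308  -138.43835454    8.        ] [-77.44814038 -79.7547227 ]
[537.45321382 -95.20787528   8.        ] [-100.09685016  -31.83055501]
[ 665.1236145  -245.96383164    8.        ] [  -0.72668418 -202.57205465]
t 6.32 pos [583.1 -17.5  20.6] jig [-41.6  36.7] rot [-1.5708e+00 -1.0000e-04 -1.3947e+00] F [ 0.6 -0.3 -0.2] joints [-0.14  0.69  1.82 -0.    0.63 -0.32]
slide [  36.7    4.6 -116.4] len 122.1 turn y 0.0005
```

drive_tool(
  steps=[
    {"slide":[-0.006,-0.03,0],"dr":[0,0,0],"fingers":0.095},
    {"slide":[-0.006,-0.06,0],"dr":[0,0,0],"fingers":0.06},
    {"slide":[0.01,-0.06,-0.036],"dr":[0,0,0],"fingers":0.0},
    {"slide":[0.025,-0.06,-0.072],"dr":[0,0,0],"fingers":0.0},
    {"slide":[0.037,-0.06,-0.108],"dr":[0,0,0],"fingers":0.0},
  ],
)

```text
t: 6.73
eef_pos: [482.2, -73.2, 81.1]
tcp_rot: [-1.57, -0.001, -1.393]
ft_force: [-0.2, -0.7, -0.5]
opening: 0.774
```

```bash
python3 -c "
from h import *
go(jw(-158,0,16),J[2]-np.pi/2)
print(env.state()['opening'])"; python3 look.py q1 side scene
```

```text
t 6.73 pos [482.2 -73.2  81.1] jig [-150.7   -0.5] rot [-1.5696e+00 -7.0000e-04 -1.3935e+00] F [-0.2 -0.7 -0.5] joints [-0.29  0.5   2.03 -0.    0.62 -0.46]
slide [-0.5 65.1 -7.3] len 65.5 turn y 0.0017
0.7740486192097293
t 6.73 pos [482.2 -73.2  81.1] jig [-150.7   -0.5] rot [-1.5696e+00 -7.0000e-04 -1.3935e+00] F [-0.2 -0.7 -0.5] joints [-0.29  0.5   2.03 -0.    0.62 -0.46]
slide [-135.3   71.1  110.9] len 188.9 turn y 0.0017
```

View pics/q1_side.png

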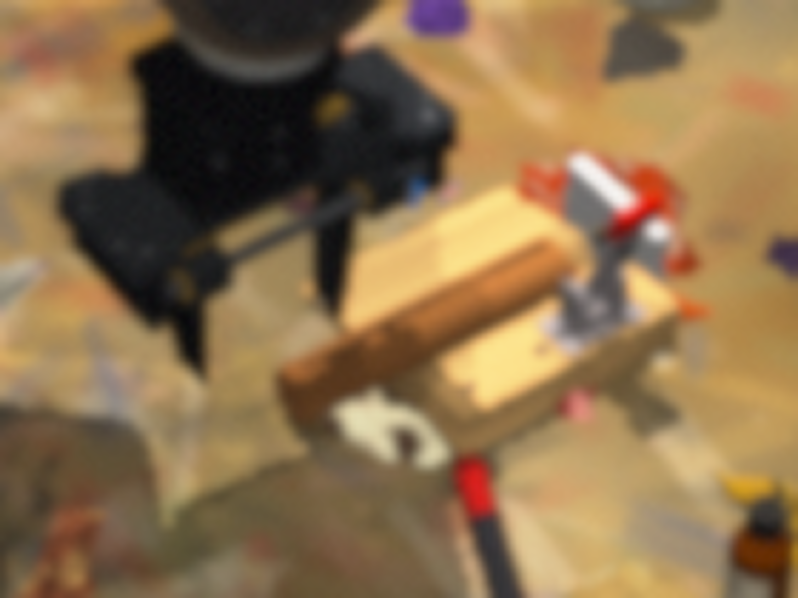

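View pics/q1_scene.png

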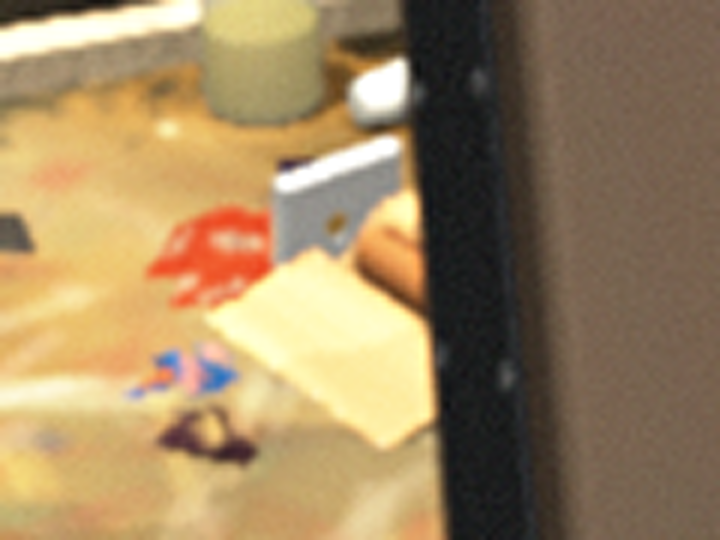

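drive_tool(
  steps=[
    {"slide":[0,0,-0.009],"dr":[0,0,0],"fingers":0.0},
    {"slide":[0,0,-0.009],"dr":[0,0,0],"fingers":0.0},
    {"slide":[0,0,-0.009],"dr":[0,0,0],"fingers":0.0},
    {"slide":[0,0,-0.009],"dr":[0,0,0],"fingers":0.0},
    {"slide":[0,0,-0.009],"dr":[0,0,0],"fingers":0.0},
  ],
)

```text
t: 7.25
eef_pos: [475.0, -74.1, 80.5]
tcp_rot: [-1.571, -0.0, -1.394]
ft_force: [-0.5, 0.4, 0.3]
opening: 0.339
```

drive_tool(
  steps=[
    {"slide":[0,0,0],"dr":[0,0,0],"fingers":0.0},
    {"slide":[0,0,0],"dr":[0,0,0],"fingers":0.0},
    {"slide":[0,0.03,0],"dr":[0,0,0],"fingers":0.0},
    {"slide":[0,0.05,0],"dr":[0,0,0],"fingers":0.0},
    {"slide":[0,0.065,0],"dr":[0,0,0],"fingers":0.0},
  ],
)

```text
t: 7.67
eef_pos: [474.2, -74.3, 14.3]
tcp_rot: [-1.571, 0.0, -1.395]
ft_force: [0.1, -0.1, -0.0]
opening: 0.021
```

```bash
python3 -c "
from h import *
go(jw(-158,0,16),J[2]-np.pi/2)
print(env.state()['opening'])"; python3 look.py q2 side
```

```text
t 7.67 pos [474.2 -74.3  14.3] jig [-158.7   -0.2] rot [-1.5713e+00  2.0000e-04 -1.3946e+00] F [ 0.1 -0.1 -0. ] joints [-0.29  0.61  2.08 -0.    0.44 -0.47]
slide [-0.2 -1.7  0.7] len 1.9 turn y 0.0006
0.021008788419065717
t 7.67 pos [474.2 -74.3  14.3] jig [-158.7   -0.2] rot [-1.5713e+00  2.0000e-04 -1.3946e+00] F [ 0.1 -0.1 -0. ] joints [-0.29  0.61  2.08 -0.    0.44 -0.47]
slide [-135.1    4.3  118.8] len 180.0 turn y 0.0006
```

View pics/q2_side.png

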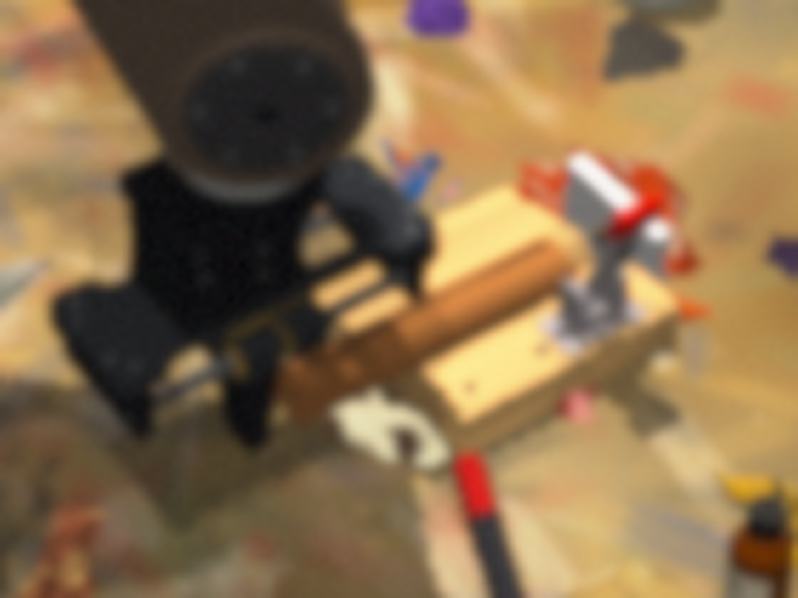

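drive_tool(
  steps=[
    {"slide":[0,0,0.005],"dr":[0,0,0],"fingers":0.0},
    {"slide":[0,0,0.011],"dr":[0,0,0],"fingers":0.0},
    {"slide":[0,0,0.016],"dr":[0,0,0],"fingers":0.0},
    {"slide":[0,0,0.021],"dr":[0,0,0],"fingers":0.0},
    {"slide":[0,0,0.026],"dr":[0,0,0],"fingers":0.0},
  ],
)

```text
t: 8.13
eef_pos: [500.8, -69.8, 16.4]
tcp_rot: [-1.57, -0.001, -1.395]
ft_force: [-1.0, -0.3, -0.2]
opening: 0.004
```

drive_tool(
  steps=[
    {"slide":[0,0,0.004],"dr":[0,0,0],"fingers":0.0},
    {"slide":[0,0,0.008],"dr":[0,0,0],"fingers":0.0},
    {"slide":[0,0,0.012],"dr":[0,0,0],"fingers":0.0},
    {"slide":[0,0,0.015],"dr":[0,0,0],"fingers":0.0},
  ],
)

```text
t: 8.47
eef_pos: [515.2, -67.2, 15.7]
tcp_rot: [-1.571, -0.0, -1.395]
ft_force: [-0.9, -0.4, 0.1]
opening: 0.003
```

```bash
python3 look.py q3 side
```

```text
t 8.47 pos [515.2 -67.2  15.7] jig [-117.2   -0.4] rot [-1.5707e+00 -1.0000e-04 -1.3948e+00] F [-0.9 -0.4  0.1] joints [-0.26  0.64  1.99 -0.    0.51 -0.43]
slide [-135.4    5.7   77.2] len 155.9 turn y 0.0004
```

View pics/q3_side.png

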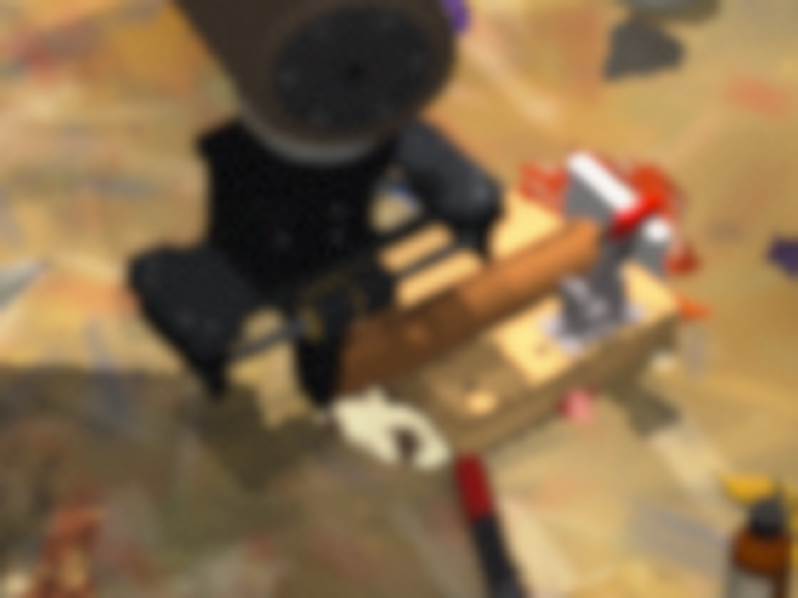

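Moving with the push; now creep until the force rises.

drive_tool(
  steps=[
    {"slide":[0,0,0.001],"dr":[0,0,0],"fingers":0.0},
    {"slide":[0,0,0.002],"dr":[0,0,0],"fingers":0.0},
    {"slide":[0,0,0.003],"dr":[0,0,0],"fingers":0.0},
  ],
)

```text
t: 8.77
eef_pos: [517.5, -66.8, 15.6]
tcp_rot: [-1.571, 0.0, -1.395]
ft_force: [-1.4, -0.7, 0.2]
opening: 0.007
```

drive_tool(
  steps=[
    {"slide":[0,0,0.001],"dr":[0,0,0],"fingers":0.0},
    {"slide":[0,0,0.002],"dr":[0,0,0],"fingers":0.0},
  ],
)

```text
t: 8.93
eef_pos: [519.6, -66.4, 15.6]
tcp_rot: [-1.571, -0.0, -1.395]
ft_force: [-1.8, 0.0, 0.4]
opening: 0.001
```

drive_tool(
  steps=[
    {"slide":[0,0,0.001],"dr":[0,0,0],"fingers":0.0},
    {"slide":[0,0,0.002],"dr":[0,0,0],"fingers":0.0},
  ],
)

```text
t: 9.1
eef_pos: [521.7, -66.1, 15.6]
tcp_rot: [-1.571, -0.0, -1.395]
ft_force: [-0.7, 0.1, 0.6]
opening: 0.006
```

```bash
python3 look.py q4 side
```

```text
t 9.1 pos [521.7 -66.1  15.6] jig [-110.5   -0.4] rot [-1.5708e+00 -1.0000e-04 -1.3949e+00] F [-0.7  0.1  0.6] joints [-0.25  0.65  1.97 -0.    0.52 -0.43]
slide [-135.4    5.6   70.6] len 152.8 turn y 0.0003
```

View pics/q4_side.png

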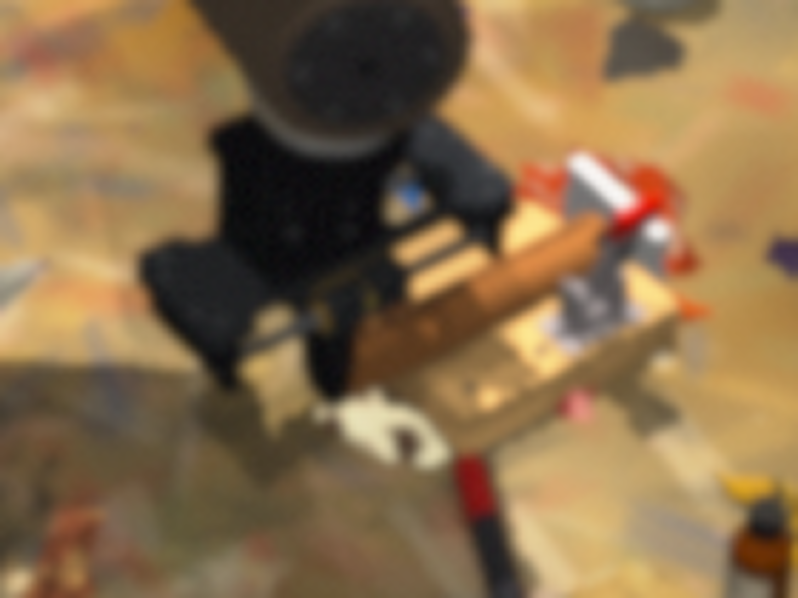

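drive_tool(
  steps=[
    {"slide":[0,0,0.001],"dr":[0,0,0],"fingers":0.0},
    {"slide":[0,0,0.002],"dr":[0,0,0],"fingers":0.0},
  ],
)

```text
t: 9.32
eef_pos: [522.6, -65.7, 15.5]
tcp_rot: [-1.573, 0.001, -1.395]
ft_force: [-9.9, -5.7, 6.3]
opening: 0.004
```

drive_tool(
  steps=[
    {"slide":[0,0,0.001],"dr":[0,0,0],"fingers":0.0},
    {"slide":[0,0,0.001],"dr":[0,0,0],"fingers":0.0},
  ],
)

```text
t: 9.48
eef_pos: [522.5, -65.6, 15.5]
tcp_rot: [-1.575, 0.001, -1.395]
ft_force: [-11.2, -5.1, 6.7]
opening: 0.002
```

drive_tool(
  steps=[
    {"slide":[0,0,-0.008],"dr":[0,0,0],"fingers":0.0},
    {"slide":[0,0,-0.02],"dr":[0,0,0],"fingers":0.0},
    {"slide":[0,-0.03,-0.03],"dr":[0,0,0],"fingers":0.0},
    {"slide":[0,-0.07,-0.03],"dr":[0,0,0],"fingers":0.0},
    {"slide":[0,-0.11,-0.03],"dr":[0,0,0],"fingers":0.0},
  ],
)

```text
t: 9.9
eef_pos: [494.0, -70.7, 126.4]
tcp_rot: [-1.573, 0.001, -1.395]
ft_force: [1.0, 0.2, -0.4]
opening: 0.005
```

```bash
python3 look.py q5 side wrist; python3 -c "
from h import *
D=dict(np.load('q5_side.npz'))
for th in (0,.1,.2,.3): 
  for dx in (0,):
    print(th,[((proj(D,jw(25+e,-46+r*np.cos(2-th),50+r*np.sin(2-th)))-[200,170])*5.7).round(0) for r,e in ((0,0),(61,-15),(61,15),(83,-15),(83,15))])
"
```

```text
t 9.9 pos [494.  -70.7 126.4] jig [-1.386e+02 -1.000e-01] rot [-1.5727e+00  1.0000e-03 -1.3952e+00] F [ 1.   0.2 -0.4] joints [-0.27  0.44  1.96  0.    0.75 -0.45]
slide [-135.1  116.4   98.6] len 203.8 turn y -0.0
0 [array([597., 285.]), array([616., 247.]), array([663., 223.]), array([632., 228.]), array([680., 204.])]
0.1 [array([597., 285.]), array([609., 237.]), array([656., 213.]), array([622., 214.]), array([670., 190.])]
0.2 [array([597., 285.]), array([602., 228.]), array([649., 204.]), array([612., 202.]), array([659., 177.])]
0.3 [array([597., 285.]), array([594., 219.]), array([641., 195.]), array([601., 190.]), array([649., 166.])]
```

View pics/q5_side.png

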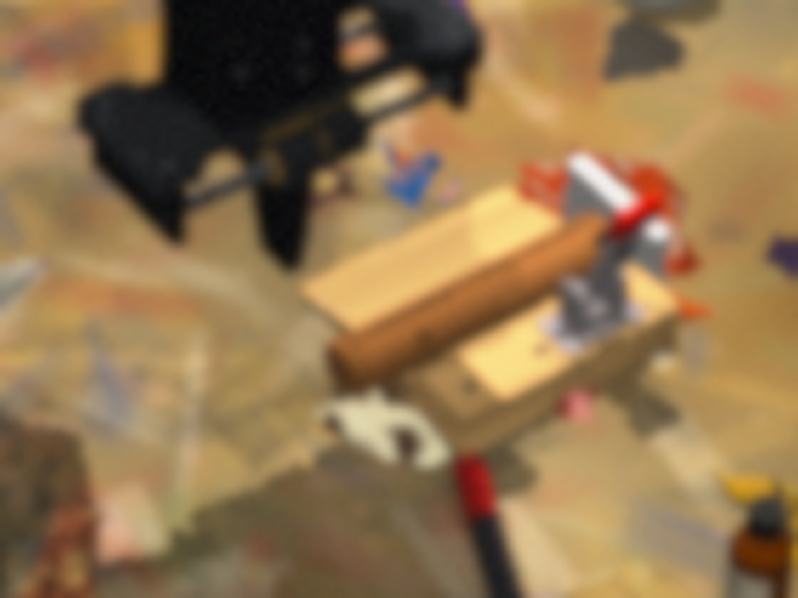

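View pics/q5_wrist.png

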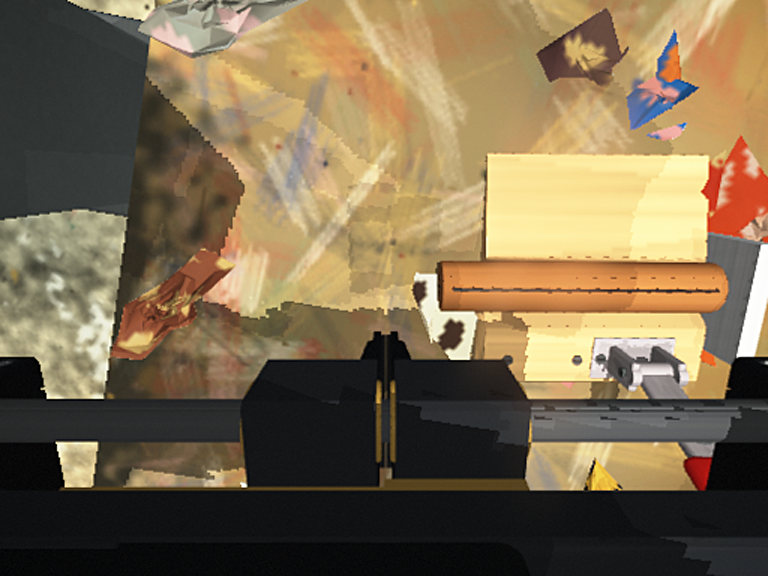

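```bash
python3 -c "
from h import *
m=dict(np.load('q5_wrist.npz'))
for u,v,z in [(487,155,0),(709,155,0),(440,287,24.6),(455,289,40),(726,290,24.6),(590,361,28)]: w=ray(m,u/1.5,v/1.5,z); print(u,v,w,wj(w))
D=dict(np.load('q5_side.npz'))
for u,v in [(520,400),]: pass
print(wj(ray(D,(760-0)/5.7+200,560/5.7+170,30)))
go(jw(26,-100,150),J[2]-np.pi/2)"
```

```text
487 155 [546.50893712  20.58798292   0.        ] [-70.95097278  80.60255726]
709 155 [685.60389837  45.32705238   0.        ] [70.32686106 80.66144416]
440 287 [530.62720803 -63.39815276  24.6       ] [-101.26076006    0.68249031]
455 289 [536.97703178 -59.5325437   40.        ] [-94.33326674   3.37934614]
726 290 [708.74481936 -34.08857168  24.6       ] [79.23809307 -1.57561265]
590 361 [636.039076   -94.24883462  28.        ] [ -2.85950816 -48.1091084 ]
[ -15.11577014 -214.51283861]
t 10.0 pos [497.2 -71.4 130.7] jig [-135.6   -1.4] rot [-1.5623 -0.004  -1.3948] F [ 1.3 -0.7  0.4] joints [-0.27  0.43  1.95  0.    0.75 -0.45]
slide [ 98.7 -19.3 161.5] len 190.3 turn y 0.0004
```

drive_tool(
  steps=[
    {"slide":[0.015,-0.02,0.03],"dr":[0,0,0],"fingers":0.0},
    {"slide":[0.035,-0.025,0.062],"dr":[0,0,0],"fingers":0.0},
    {"slide":[0.058,-0.025,0.095],"dr":[0,0,0],"fingers":0.0},
    {"slide":[0.08,-0.025,0.128],"dr":[0,0,0],"fingers":0.0},
    {"slide":[0.1,-0.025,0.16],"dr":[0,0,0],"fingers":0.0},
  ],
)

```text
t: 10.42
eef_pos: [671.7, -142.2, 150.4]
tcp_rot: [-1.57, -0.0, -1.395]
ft_force: [-0.2, -0.4, -0.5]
opening: 0.006
```

```bash
python3 -c "
from h import *
go(jw(26,-100,104),J[2]-np.pi/2)"; python3 look.py r1 scene wrist side
```

```text
t 10.42 pos [ 671.7 -142.2  150.4] jig [  23.9 -101.5] rot [-1.5701e+00 -3.0000e-04 -1.3949e+00] F [-0.2 -0.4 -0.5] joints [-0.3   0.64  1.46  0.    1.04 -0.48]
slide [-1.5 46.4  2.1] len 46.5 turn y 0.0003
t 10.42 pos [ 671.7 -142.2  150.4] jig [  23.9 -101.5] rot [-1.5701e+00 -3.0000e-04 -1.3949e+00] F [-0.2 -0.4 -0.5] joints [-0.3   0.64  1.46  0.    1.04 -0.48]
slide [-236.5  140.4  -63.8] len 282.4 turn y 0.0003
```

View pics/r1_scene.png

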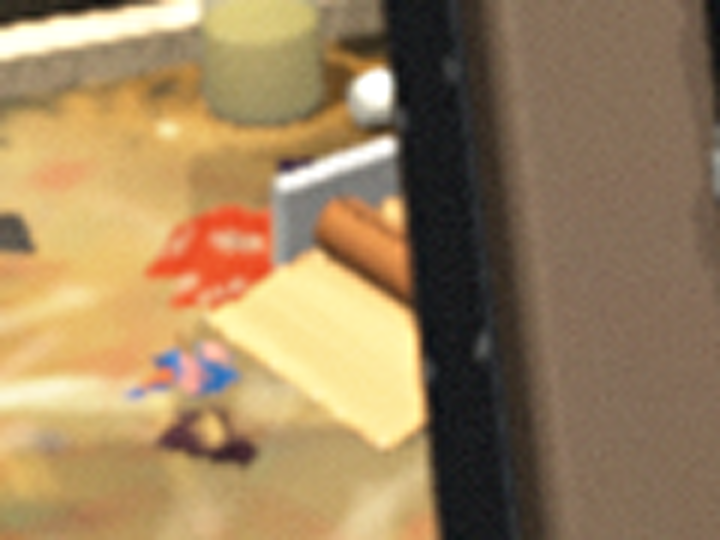

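View pics/r1_wrist.png

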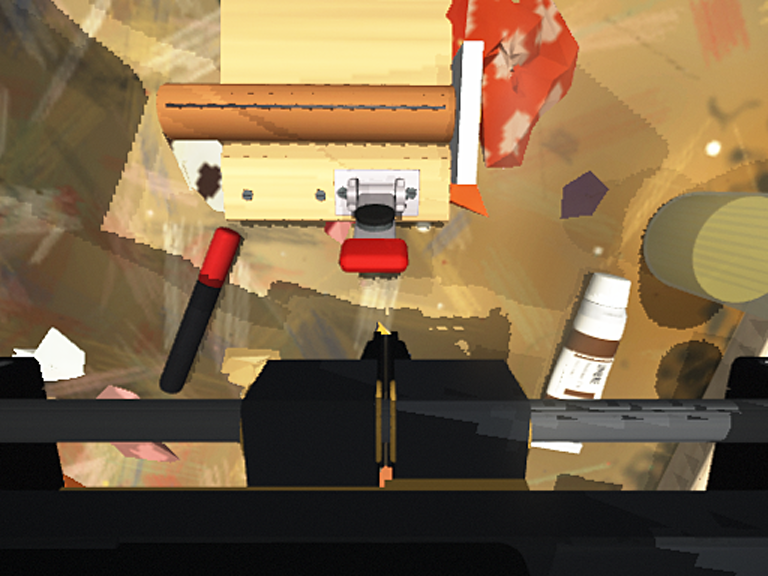

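View pics/r1_side.png

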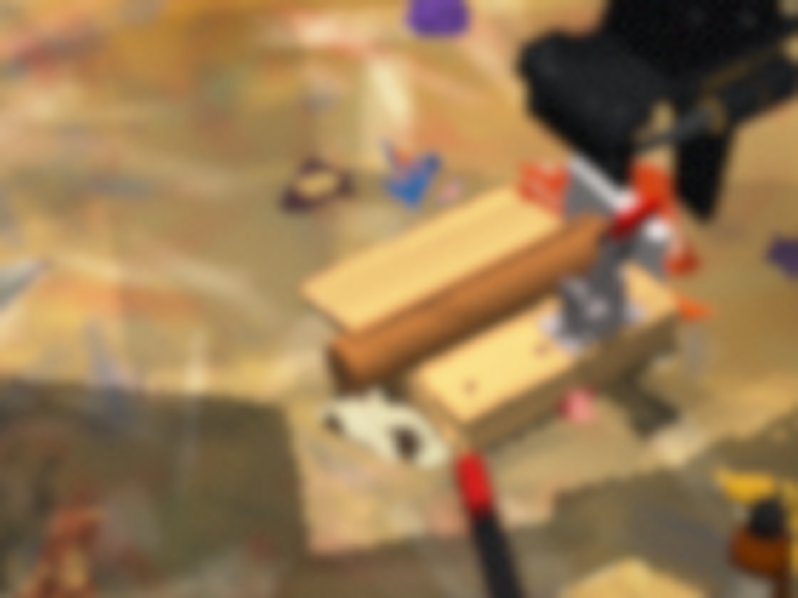

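```bash
python3 -c "
from h import *
m=dict(np.load('r1_wrist.npz'))
for u,v,z in [(374,243,129),(374,274,125),(341,255,125),(407,255,125),(455,100,40),(462,110,56)]: w=ray(m,u/1.5,v/1.5,z); print(u,v,wj(w))
D=dict(np.load('r1_side.npz'))
for u,v in [(770,515)]: print('bottle',wj(ray(D,u/5.7+200,v/5.7+170,74)))
"
```

```text
374 243 [ 23.01336348 -61.22994286]
374 274 [ 22.83427321 -75.38693968]
341 255 [  8.72713133 -67.01136986]
407 255 [ 37.06724892 -67.05430775]
455 100 [67.62991411  6.44785383]
462 110 [69.26661759 -0.7225015 ]
bottle [ -22.399307   -221.59052633]
```

drive_tool(
  steps=[
    {"slide":[0,0.025,0],"dr":[0,0,0],"fingers":0.0},
    {"slide":[0,0.046,0],"dr":[0,0,0],"fingers":0.0},
    {"slide":[-0.006,0.046,0],"dr":[0,0,0],"fingers":0.0},
    {"slide":[-0.012,0.046,0],"dr":[0,0,0],"fingers":0.0},
    {"slide":[-0.018,0.046,0],"dr":[0,0,0],"fingers":0.0},
  ],
)

```text
t: 10.98
eef_pos: [666.7, -122.8, 105.7]
tcp_rot: [-1.57, -0.001, -1.395]
ft_force: [-1.0, -1.1, 1.0]
opening: 0.006
```

drive_tool(
  steps=[
    {"slide":[-0.005,0,0],"dr":[0,0,0],"fingers":0.0},
    {"slide":[-0.01,0,0],"dr":[0,0,0],"fingers":0.0},
    {"slide":[-0.015,0,0],"dr":[0,0,0],"fingers":0.0},
    {"slide":[-0.02,0,0],"dr":[0,0,0],"fingers":0.0},
    {"slide":[-0.024,0,0],"dr":[0,0,0],"fingers":0.0},
  ],
)

```text
t: 11.4
eef_pos: [662.8, -99.3, 105.1]
tcp_rot: [-1.57, -0.0, -1.395]
ft_force: [-0.1, -1.0, 0.2]
opening: 0.004
```

```bash
python3 look.py r2 wrist side
```

```text
t 11.4 pos [662.8 -99.3 105.1] jig [ 22.6 -57.7] rot [-1.5701e+00 -4.0000e-04 -1.3946e+00] F [-0.1 -1.   0.2] joints [-0.25  0.67  1.54 -0.    0.93 -0.42]
slide [-192.8   95.1  -62.5] len 223.8 turn y 0.0006
```

View pics/r2_wrist.png

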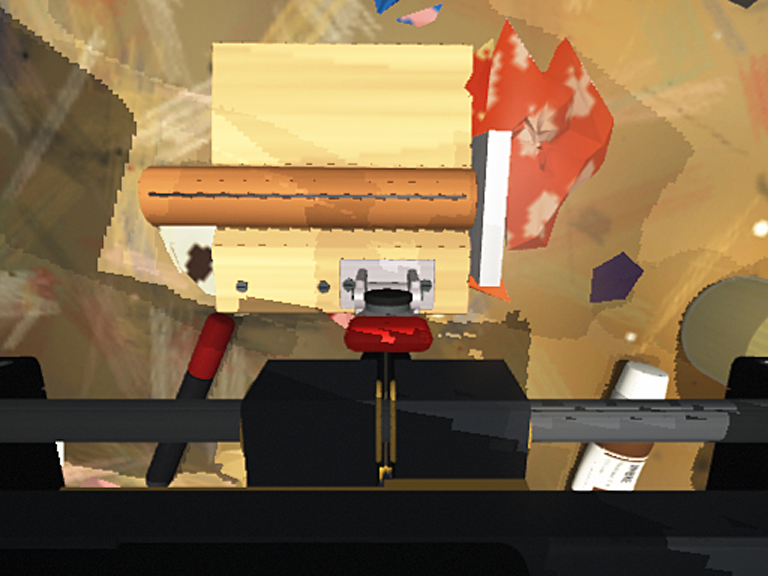

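View pics/r2_side.png

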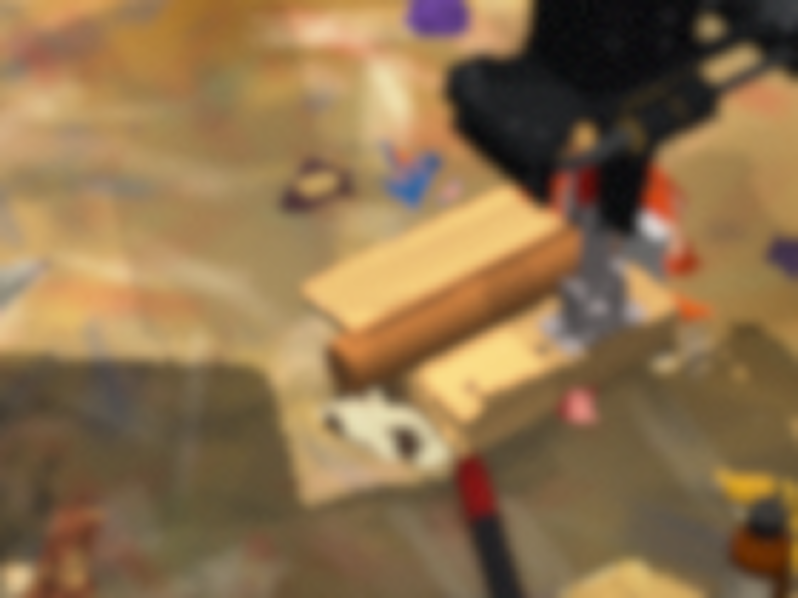

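drive_tool(
  steps=[
    {"slide":[-0.006,0,0],"dr":[0,0,0],"fingers":0.0},
    {"slide":[-0.012,0,0],"dr":[0,0,0],"fingers":0.0},
    {"slide":[-0.018,0,0],"dr":[0,0,0],"fingers":0.0},
    {"slide":[-0.024,0,0],"dr":[0,0,0],"fingers":0.0},
    {"slide":[-0.029,0,0],"dr":[0,0,0],"fingers":0.0},
  ],
)

```text
t: 11.92
eef_pos: [657.4, -70.6, 104.5]
tcp_rot: [-1.571, -0.0, -1.395]
ft_force: [0.1, -0.8, -0.1]
opening: 0.005
```

drive_tool(
  steps=[
    {"slide":[-0.006,0,0],"dr":[0,0,0],"fingers":0.0},
    {"slide":[-0.012,0.001,0],"dr":[0,0,0],"fingers":0.0},
    {"slide":[-0.018,0.002,0],"dr":[0,0,0],"fingers":0.0},
    {"slide":[-0.023,0.004,0],"dr":[0,0,0],"fingers":0.0},
    {"slide":[-0.028,0.008,0],"dr":[0,0,0],"fingers":0.0},
  ],
)

```text
t: 12.33
eef_pos: [652.8, -43.1, 96.8]
tcp_rot: [-1.57, -0.0, -1.395]
ft_force: [0.5, -0.9, 1.3]
opening: -0.001
```

```bash
python3 look.py r3 wrist side
```

```text
t 12.33 pos [652.8 -43.1  96.8] jig [22.6 -0.7] rot [-1.5702e+00 -3.0000e-04 -1.3946e+00] F [ 0.5 -0.9  1.3] joints [-0.17  0.66  1.59 -0.    0.89 -0.34]
slide [-135.8   86.8  -62.5] len 172.8 turn y 0.0006
```

View pics/r3_wrist.png

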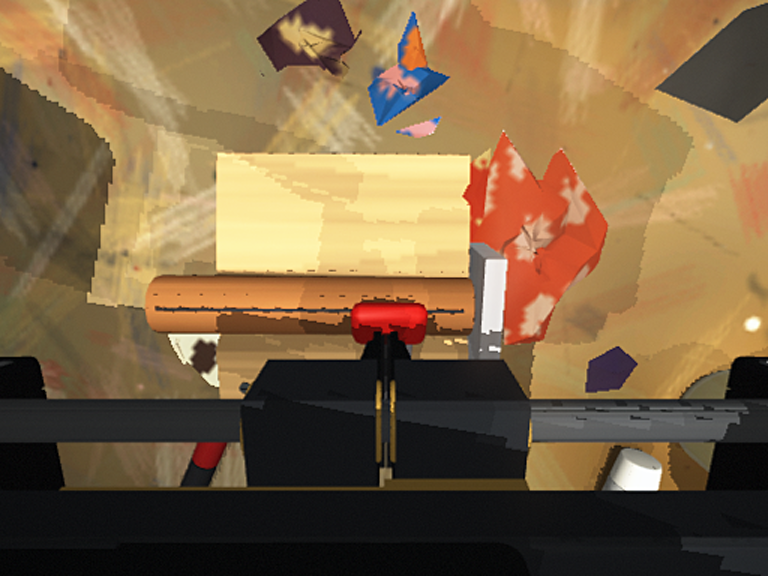

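View pics/r3_side.png

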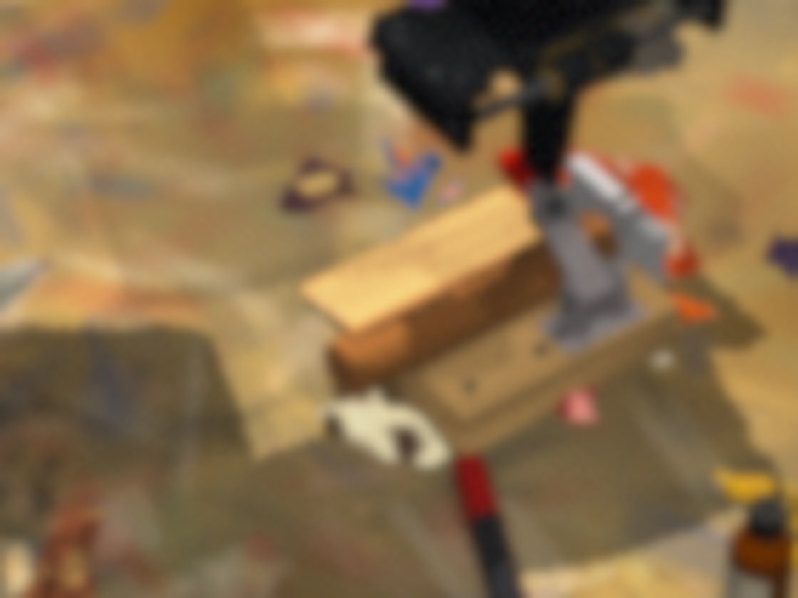

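drive_tool(
  steps=[
    {"slide":[-0.005,0.006,0],"dr":[0,0,0],"fingers":0.0},
    {"slide":[-0.009,0.012,0],"dr":[0,0,0],"fingers":0.0},
    {"slide":[-0.012,0.018,0],"dr":[0,0,0],"fingers":0.0},
    {"slide":[-0.014,0.023,0],"dr":[0,0,0],"fingers":0.0},
    {"slide":[-0.016,0.029,0],"dr":[0,0,0],"fingers":0.0},
  ],
)

```text
t: 12.85
eef_pos: [649.8, -27.8, 66.9]
tcp_rot: [-1.571, -0.0, -1.395]
ft_force: [1.7, -0.5, 1.0]
opening: 0.005
```

drive_tool(
  steps=[
    {"slide":[-0.001,0.003,0],"dr":[0,0,0],"fingers":0.0},
    {"slide":[-0.002,0.006,0],"dr":[0,0,0],"fingers":0.0},
    {"slide":[-0.002,0.009,0],"dr":[0,0,0],"fingers":0.0},
  ],
)

```text
t: 13.1
eef_pos: [649.5, -25.9, 58.3]
tcp_rot: [-1.571, 0.0, -1.395]
ft_force: [-0.0, 0.8, 0.8]
opening: 0.004
```

```bash
python3 look.py r4 wrist side
```

```text
t 13.1 pos [649.5 -25.9  58.3] jig [22.3 16.8] rot [-1.5710e+00  1.0000e-04 -1.3948e+00] F [-0.   0.8  0.8] joints [-0.14  0.7   1.63  0.    0.81 -0.32]
slide [-118.2   48.3  -62.3] len 142.0 turn y 0.0004
```

View pics/r4_wrist.png

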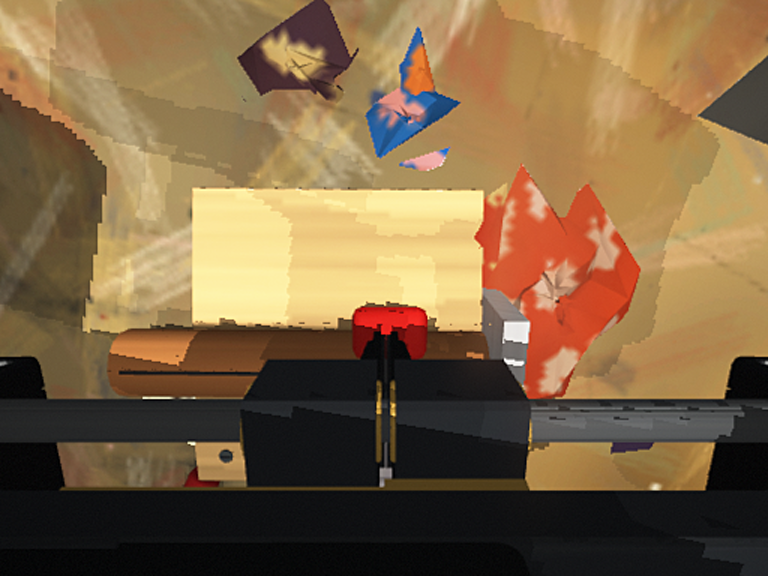

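View pics/r4_side.png

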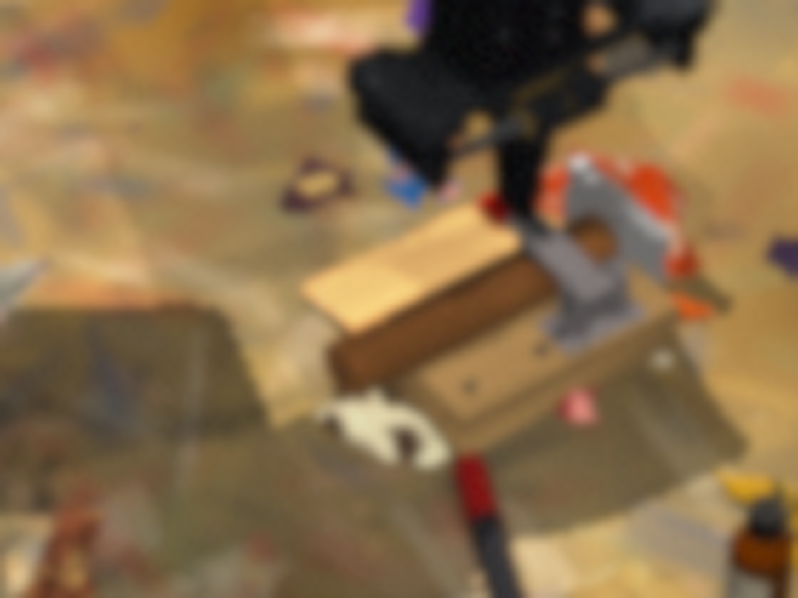

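drive_tool(
  steps=[
    {"slide":[0,0.0015,0],"dr":[0,0,0],"fingers":0.0},
    {"slide":[0,0.003,0],"dr":[0,0,0],"fingers":0.0},
  ],
)

```text
t: 13.37
eef_pos: [649.7, -26.1, 55.8]
tcp_rot: [-1.57, -0.0, -1.395]
ft_force: [0.3, 0.7, -0.1]
opening: 0.008
```

drive_tool(
  steps=[
    {"slide":[0,0.001,0],"dr":[0,0,0],"fingers":0.0},
    {"slide":[0,0.002,0],"dr":[0,0,0],"fingers":0.0},
  ],
)

```text
t: 13.53
eef_pos: [649.8, -26.0, 54.6]
tcp_rot: [-1.57, -0.0, -1.395]
ft_force: [-5.1, 1.6, 18.7]
opening: 0.005
```

drive_tool(
  steps=[
    {"slide":[0,0.0005,0],"dr":[0,0,0],"fingers":0.0},
    {"slide":[0,0.0005,0],"dr":[0,0,0],"fingers":0.0},
  ],
)

```text
t: 13.7
eef_pos: [649.8, -26.1, 54.7]
tcp_rot: [-1.57, -0.0, -1.395]
ft_force: [-5.2, 0.8, 13.9]
opening: 0.002
```

drive_tool(
  steps=[
    {"slide":[0,-0.005,0],"dr":[0,0,0],"fingers":0.0},
    {"slide":[0,-0.03,0],"dr":[0,0,0],"fingers":0.0},
    {"slide":[0.01,-0.07,0],"dr":[0,0,0],"fingers":0.0},
    {"slide":[0.02,-0.11,0],"dr":[0,0,0],"fingers":0.0},
    {"slide":[0.06,-0.12,0],"dr":[0,0,0],"fingers":0.0},
  ],
)

```text
t: 14.12
eef_pos: [661.6, -82.3, 179.8]
tcp_rot: [-1.564, -0.002, -1.391]
ft_force: [1.3, -0.4, -1.0]
opening: 0.004
```

drive_tool(
  steps=[
    {"slide":[0.04,0,0],"dr":[0,0,0],"fingers":0.0},
    {"slide":[0.05,0,0],"dr":[0,0,0],"fingers":0.0},
    {"slide":[0.05,0,0],"dr":[0,0,0],"fingers":0.0},
    {"slide":[0.05,0,0],"dr":[0,0,0],"fingers":0.0},
  ],
)

```text
t: 14.45
eef_pos: [668.4, -134.5, 172.6]
tcp_rot: [-1.572, 0.001, -1.396]
ft_force: [-0.8, 0.4, 0.4]
opening: 0.005
```

```bash
python3 look.py z1 wrist side
```

```text
t 14.45 pos [ 668.4 -134.5  172.6] jig [ 22.  -93.4] rot [-1.5717e+00  6.0000e-04 -1.3962e+00] F [-0.8  0.4  0.4] joints [-0.3   0.61  1.45  0.    1.08 -0.47]
slide [-228.3  162.6  -62.2] len 287.1 turn y -0.001
```

View pics/z1_wrist.png

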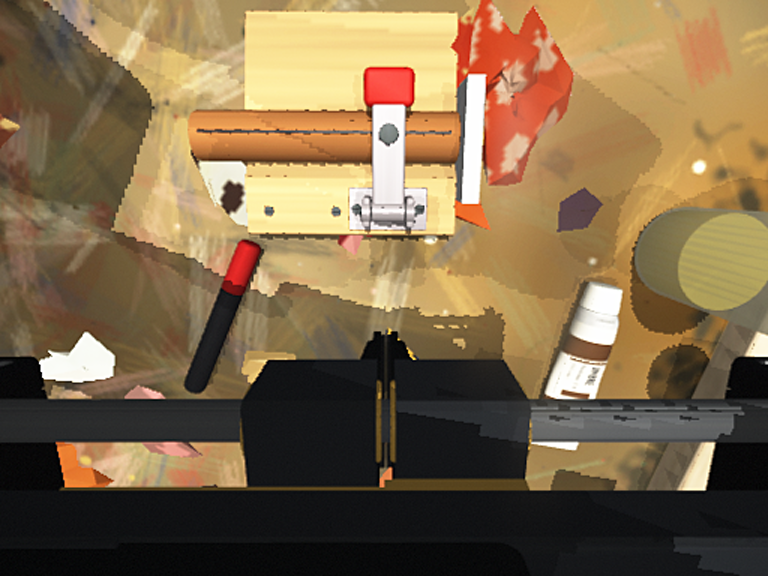

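View pics/z1_side.png

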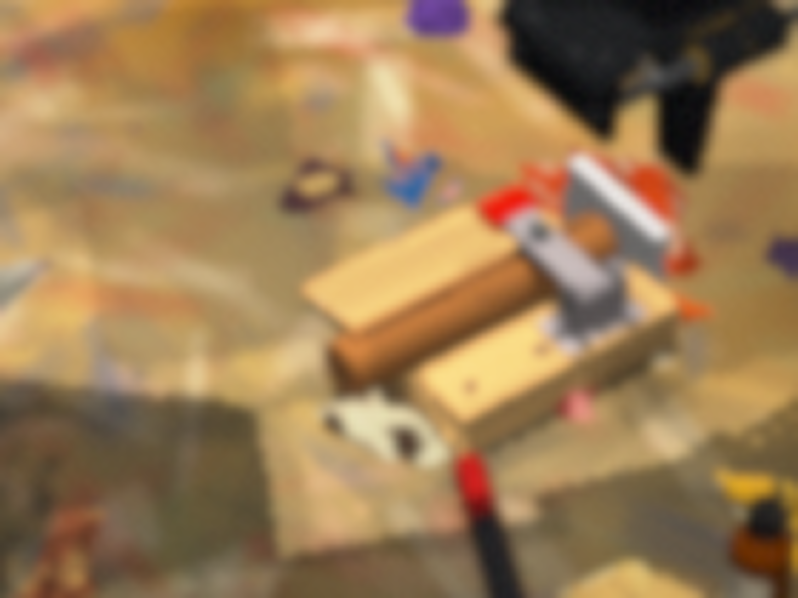

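```bash
python3 -c "
from h import *
m=dict(np.load('z1_wrist.npz'))
for u,v,z in [(190,135,24.6),(388,67,54.5),(389,133,53),(245,11,0),(457,11,0)]: w=ray(m,u/1.5,v/1.5,z); print(u,v,wj(w))
D=dict(np.load('z1_side.npz'))
for th in (1.8,1.9,2.0): print(th,[((proj(D,jw(25+e,-46+r*np.cos(2-th)-4.5*np.sin(2-th),50+r*np.sin(2-th)+4.5*np.cos(2-th)))-[200,170])*5.7).round(0) for r,e in ((61,-15),(83,-15),(83,15))])
env.job_done(); print(env.state()['t'])
"
```

```text
190 135 [-106.8087655     2.23668874]
388 67 [22.91725897 36.95873583]
389 133 [23.53693164  1.18579383]
245 11 [-71.67900172  81.96316802]
457 11 [68.91938904 81.75853379]
1.8 [array([504., 207.]), array([478., 177.]), array([523., 155.])]
1.9 [array([501., 214.]), array([475., 187.]), array([520., 165.])]
2.0 [array([500., 222.]), array([473., 198.]), array([518., 175.])]
the job is handed in; nothing more can be done
the job is handed in; nothing more can be done
```

The job is handed in. The blank is seated in the V with its end pushed to the guide plate, and the hold-down arm is pressed down on it. The interface gives no verdict.

**What I did**
- **Rolling:** I rolled the blank along the bench and up the ramp with the sides of the two open fingers. It dropped into the V at about t = 6 s.
- **Pushing endways:** I pushed its near end with the backs of the closed fingers until it stopped, at about 11 N.
- **Hold-down:** I swung the arm over with the fingertips and pressed the tab until it met about 19 N, at a fingertip height of 54.6 mm. A level arm should put it at 54.5 mm. I then drew the hand clear, and the measured force was back near zero.

**What the checks showed**
- **Roll:** At the foot of the ramp the wrist camera showed the pencil line on the trailing edge. That fits about 4.5 rad of roll, so it had already passed underneath on the bench. I did not see the line underneath directly.
- **Final picture:** The blank lies in line in the V. The end of the arm measured 37.0 mm across from the V, which is where a level arm puts it. The marker and bottle look unmoved in the final view. The eraser is outside that view, and I never worked near it.

**What disagreed**
- **Blank end position:** It should be −100 mm:
  - By finger contact against the plate it came out at −97.5 mm.
  - By the wrist camera just after the push it came out at −101 mm.
  - By the final wrist picture it came out at −107 mm, outside the limit. I put that down to seeing the end's upper edge at an angle (about −99 mm if I take it as the upper edge), and relied on the firm stop at the plate. I handed in before resolving it.
- **Arm angle:** I judged it only from the fingertip height and the pictures, not from a direct reading. The rough side view left it somewhere between about 1.9 and 2.0 rad.

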